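# Raise the counterweighted gate and push the rack home

## Task

Push the counterweighted gate arm of the loading track up past its balance point, so that it stays fully raised by itself. Then push the empty tube rack along the track, under the raised gate, until its leading end rests against the end stop. Push the rack, do not lift or tip it, and leave the pot, the dropper bottle and the petri dish where they stand.

Things in the scene. Friction and masses are not known exactly. Their poses are not given: they have to be found in the camera images.
- track: Fixed aluminium plate 150 (x) x 430 (y) x 6 mm; its lane runs along its own y, 120 mm wide between two steel guides (centred at x = -63 and +63 mm, 6 mm thick, tops 20 mm above the table). Origin: underside of the plate, on the lane's centre line, under the gate; plate spans y -155 to +275 mm. +x points away from the robot (yaw varies), +y to the end where the rack waits, z up.
- stop_face (a point): Centre of the foot of the end stop's face, at y = -140 mm, x = 0 in the track's frame, on the plate. The stop is an upright plate across the lane, 64 mm high above the base plate; pushed home, the rack's leading end touches this face and the rack's origin is at y = -34 mm in the track's frame.
- gate (a joint): Angle (rad) of the gate arm: 0 = down, level across the lane, where it rests by its weight; 1.45 = fully raised, nearly upright, against its stop. It balances near 0.7: below that it falls shut, above it it falls on to the raised stop by itself. Under 1 N at the lip lifts it. Its weight, a steel roller 36 x 52 mm on a stalk above the pivot, swings away from the robot as the arm rises.
- gate_pivot (a point): The gate's hinge axis, parallel to the track's y: x = +85, y = 0, z = +85 mm in the track's frame, in a steel bracket 32 mm wide and 98 mm high behind the far guide. The arm, a plain bar 14 mm wide, 12 mm thick, runs 176 mm from here toward the robot. A grey skirt 4 mm thick hangs under it over the lane, down to 33 mm above the table, and bars the rack's way while the gate is down.
- gate_lip (a point): Centre of the underside of the push lip at the arm's free end; moves with the arm. A flat plate 60 mm wide, 45 mm long, 4 mm thick; gate down, it slopes up toward the robot at 50 degrees from level, its underside facing the robot and the table, free for a finger to push. Gate down, this point is 188 mm from the pivot toward the robot, 12 mm above it: 97 mm above the table.
- rack: Empty moulded blue tube rack, loose, 108 (x) x 212 (y) x 57 mm, about 0.15 kg. Origin: centre of its underside; own y along the lane. It stands on the plate (underside 6 mm above the table), on the +y side of the gate. Its ends are open frames: a 2 mm floor 4 to 6 mm above its underside, the 3 mm top grid, posts 28 to 44 mm either side of the middle. A finger in mid-end pushes on the top grid.
- vial: White capped sample pot, 34 mm in diameter, 48 mm high, loose; origin at the centre of its underside. A bystander in front of the track.
- dropper: Amber dropper bottle with black bulb, 31 mm in diameter, 90 mm high, loose; origin at the centre of its underside. A bystander in front of the track.
- dish: Petri dish with lid, 69 mm in diameter, 16 mm high, loose; origin at the centre of its underside. A bystander behind the track.

How it is judged:
By the outcome, as a careful person would: the job done as asked, in the order asked, and still so for the second after the job is handed in, with the robot touching nothing.
It also fails if it takes over 58 s, if anything falls off the work surface, if the arm or the gripper's body presses on something with over 40 N, if the wrist force passes 120 N, or if a joint passes its speed limit or range.

## Robot

A 6-joint arm with a two-finger parallel gripper is mounted at the origin on a cart in front of the work surface, level with it; the furniture and walls round the work are solid. World frame = base frame: x ahead of the robot, y to its left, z up, the work surface at z = 0. Lengths are in m, angles in rad, forces in N, time in s.
With the tool pointing down it reaches from about 0.35 to 0.875 m from the base axis. Payload 4.2 kg.
Tool frame: the origin (TCP) lies between the finger pads; the fingertips stand 25 mm ahead of it and the grasp point (between the pads) lies 6 mm ahead of it (env.finger_overhang is the z of the fingertips in the tool frame, in m); z points along the fingers, y is the direction in which the jaws open and shut (so a half turn about z gives the same grasp; the last joint's range is limited). The gripper opens to 87 mm and grips with 3 to 60 N. Pads are 19 mm wide; open, the fingers measure 117 mm over their backs; the gripper's body (75 mm by 190 mm) begins 51 mm behind the grasp point.
Start: joints at [1.373, 0.385, 0.008, 0, -1.194, -0.259], TCP at [0.276, 0.561, 0.21] pointing down, gripper open.
Joint ranges: [-3.14, 3.14], [-1.21, 2.06], [-1.07, 1.41], [-3.16, 2.05], [-2.99, -0.16], [-3.1, 3.1]. Speed limits (rad/s): [2.79, 2.79, 3.14, 3.14, 3.14, 3.14].

## Interface

Orientations are given as a unit quaternion [x, y, z, w].
In Python, from workcell import env gives the robot as it stands. The module is installed in compiled form; this text tells all that it offers.
- The arm moves only by the tool arm_command, never from a script. Its argument "targets" is a list that holds one entry, the list of rows, each a list of 6 numbers: the shift along the tool's x, y, z in mm, then the turn, a rotation vector about the tool's x, y, z in rad. In form: [[[x, y, z, rx, ry, rz], ...]]. A call has 1 to 20 rows; each row is the pose to reach, as a shift and turn from the pose measured when the call began, along the tool's axes at that moment; what a row does not reach only later rows make up. A row lasts 1/12 s, in which the tool goes at most 41.7 mm and 7.16 degrees, less where a joint would pass 70% of its speed; a pose out of reach is approached as far as the arm can. A call with a gripper value outside its range is refused whole. "gripper" is the finger opening in mm, from 0 to 87, set as the call begins (left out, the last holds). The fingers move at their own pace and stop on an object; "grip_force" is the grip in N (left out, the last holds). Time passes only in rows, so rows that repeat a pose let the fingers close. It gives the time, the measured TCP pose, the force and the opening at its end, in the units of the state.
- env.get_obs(): the state, without advancing time (a new reading comes with each control period).
- env.read_camera(name): name is "scene" or "top" or "wrist"; returns the picture (420x560x3 uint8, red, green, blue); there is no depth.
- env.camera_info(name): a dict with "fx", "fy", "cx", "cy" (pixels), "k1" (the pictures are not rectified: a ray, as slopes to the right and down, at radius r is drawn at 1 + k1 r^2 times it, then the intrinsics apply), "camera_from_world" (4x4, takes a point from world to camera coordinates); the wrist camera has in their place "mount" (4x4, takes a point from camera to tool coordinates, whose origin is the TCP and whose axes are the flange's). Camera axes: x right, y down, z forward; pixel columns grow to the right and rows downward; lengths in m; the calibration is good to about 2 mm. A picture is of the moment at which its call begins: read the wrist's pose just before it. camera_info takes no time and is no camera call.
- env.hand_in(): hands the job in, once; it reports no verdict.
The state is a dict: "clock": time; "joint_pos": joint angles; "qvel": joint speeds; "effort": joint torques, N m; "eef_pos": TCP position; "eef_rot": TCP orientation; "wrist_force": force on the tool from outside, world axes, zero at the start; "torque": the same for the moment, N m; "finger_gap": finger opening in m.
Only numpy, scipy, OpenCV 4.12 (cv2) and the standard library are available. Lean on these libraries where they do the work, as an engineer would, in place of code of your own. Each camera call takes 0.05 s, during which the arm holds its last target.

## Working session

There is one attempt and no reset: what is moved stays moved. The work goes in short steps, Python scripts to look and compute and a tool call to move; the robot and the scene stay as the last step left them, time stands still between calls to the robot, and variables do not carry over. Pictures are saved under pics/ and viewed, and the job is handed in when it is done.

Besides the shell and the picture viewer there is one more tool, called after "Call:" by a JSON object that holds its "method" and its "body". arm_command: Moves the arm, as the interface text tells. Its arguments: {"type":"object","properties":{"targets":{"type":"array","items":{"type":"array","items":{"type":"array","items":{"type":"number"}}}},"gripper":{"type":"number"},"grip_force":{"type":"number"}},"required":["targets"]}

```bash
mkdir -p pics; ls
python3 - <<'E'
from workcell import env
import cv2
for k,v in env.get_obs().items(): print(k,v)
for n in("scene","top","wrist"):
    im=env.read_camera(n); cv2.imwrite(f"pics/{n}0.png",im[:,:,::-1]); print(n,env.camera_info(n))
print(env.finger_overhang)
E
```

```text
pics
clock 0.0
joint_pos [ 1.37261322e+00  3.85595629e-01  6.60249654e-03 -5.16815602e-04
 -1.19402358e+00 -2.58582514e-01]
qvel [-0.00133192  0.00074599  0.00097051  0.0013179  -0.00153047 -0.00133512]
effort [ 1.61342189e-05 -3.90667391e+01  1.87401402e+01  4.21991944e+00
  1.08325822e-02 -2.07118533e-04]
eef_pos [0.27536256 0.5603473  0.2090243 ]
eef_rot [ 9.74011586e-01 -2.26495343e-01 -2.06544667e-04  1.11693829e-03]
wrist_force [-0.75748222 -0.66493998  0.35597177]
torque [ 0.04451218 -0.00152222  0.01560485]
finger_gap 0.08686969129392426
scene {'fx': 488.3233323513104, 'fy': 488.3233323513104, 'cx': 270.6838355818896, 'cy': 217.95158168556492, 'k1': -0.0005882782603236067, 'camera_from_world': array([[-0.76276007, -0.64648605,  0.01590147,  0.44238082],
       [-0.48800176,  0.55928893, -0.67011206,  0.34840713],
       [ 0.42432458, -0.51889467, -0.7420896 ,  0.78585109],
       [ 0.        ,  0.        ,  0.        ,  1.        ]])}
top {'fx': 476.13318845443786, 'fy': 476.13318845443786, 'cx': 279.58610957500053, 'cy': 209.46632938213503, 'k1': -0.15233309770066247, 'camera_from_world': array([[-0.0164826 , -0.99864914, -0.04927687,  0.03208165],
       [-0.98386532,  0.0249802 , -0.17715816,  0.61321681],
       [ 0.1781498 ,  0.04556177, -0.982948  ,  0.83582357],
       [ 0.        ,  0.        ,  0.        ,  1.        ]])}
wrist {'fx': 322.0520282582315, 'fy': 322.0520282582315, 'cx': 284.1657865656099, 'cy': 206.91860152355042, 'k1': -0.01021189096671656, 'mount': array([[-4.79802740e-04, -9.55566232e-01, -2.94776094e-01,
         8.07444113e-02],
       [ 9.99998596e-01,  1.48344193e-05, -1.67577136e-03,
         5.51331384e-04],
       [ 1.60568336e-03, -2.94776485e-01,  9.55564883e-01,
        -1.74140307e-01],
       [ 0.00000000e+00,  0.00000000e+00,  0.00000000e+00,
         1.00000000e+00]])}
0.025
```

View pics/scene0.png

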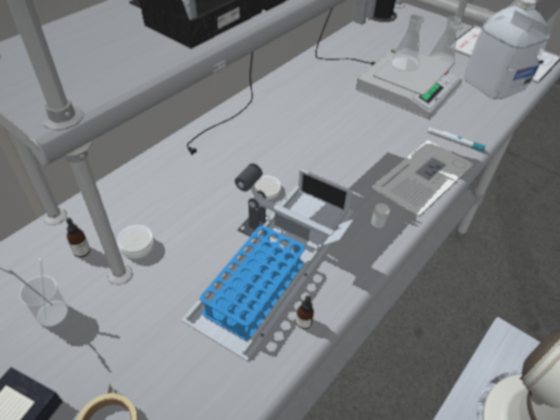

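View pics/top0.png

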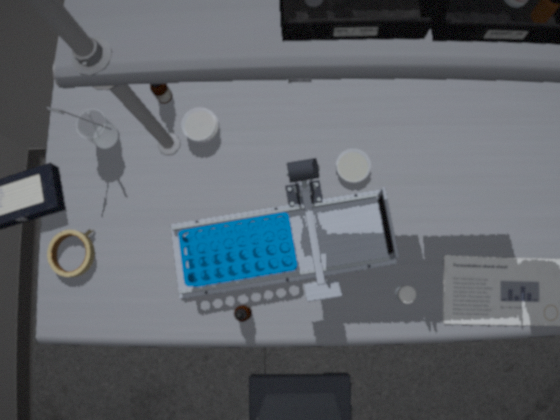

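View pics/wrist0.png

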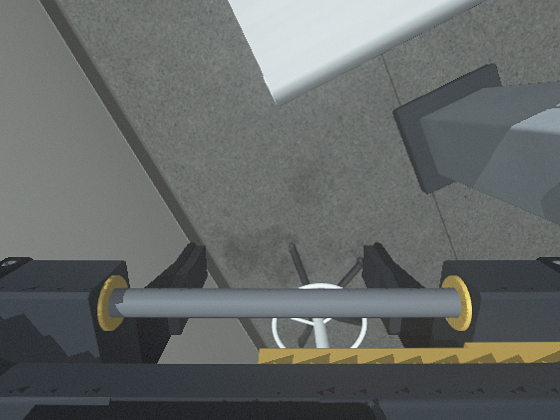

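The top view shows the track spanning about (172,205)-(395,295), with the gate bar near column 315, the lip at (322,292) and the rack on the left, which is +y. The dropper stands at (243,313) and the pot at (407,295). Next I enlarge it and measure.

```bash
cat > h.py <<'E'
import numpy as np,cv2
from workcell import env
from scipy.spatial.transform import Rotation as R
def cam(n):
    i=env.camera_info(n);K=np.array([[i['fx'],0,i['cx']],[0,i['fy'],i['cy']],[0,0,1]]);return i,K,np.array([i['k1'],0,0,0,0.])
def ray(n,p):
    i,K,D=cam(n);u=cv2.undistortPoints(np.array(p,float).reshape(1,-1,2),K,D).reshape(-1,2)
    T=i['camera_from_world'];d=np.c_[u,np.ones(len(u))]@T[:3,:3];return -T[:3,:3].T@T[:3,3],d
def plane(n,p,z):
    o,d=ray(n,p);return o+d*((z-o[2])/d[:,2])[:,None]
def proj(n,P):
    i,K,D=cam(n);T=i['camera_from_world'];return cv2.projectPoints(np.array(P,float).reshape(-1,3),cv2.Rodrigues(T[:3,:3])[0],T[:3,3],K,D)[0].reshape(-1,2)
def grab(n,f):
    im=env.read_camera(n)[:,:,::-1].copy();cv2.imwrite(f'pics/{f}.png',im);return im
def crop(im,x0,y0,x1,y1,s,f):
    cv2.imwrite(f'pics/{f}.png',cv2.resize(im[y0:y1,x0:x1],None,fx=s,fy=s,interpolation=cv2.INTER_CUBIC))
E
python3 - <<'E'
from h import *
im=cv2.imread('pics/top0.png');crop(im,165,145,425,335,3,'tc')
im=cv2.imread('pics/scene0.png');crop(im,175,150,405,360,2.8,'sc')
E
```

```text
(no output)
```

View pics/tc.png

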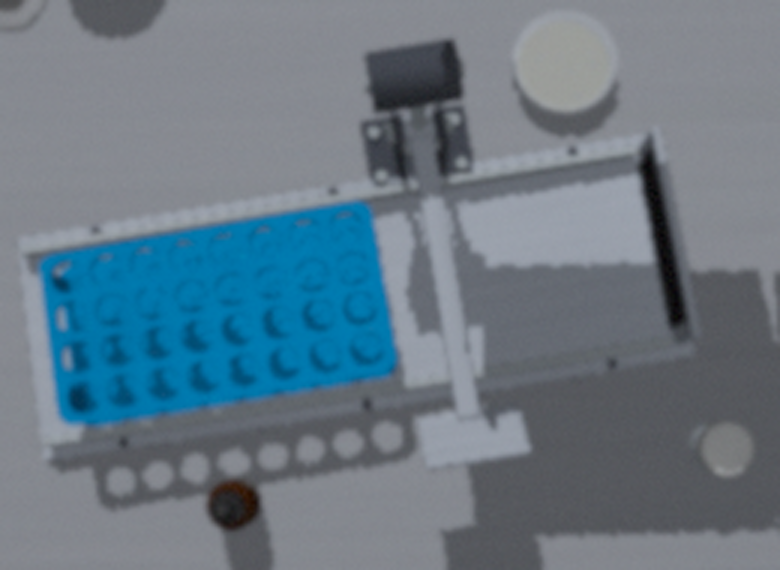

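View pics/sc.png

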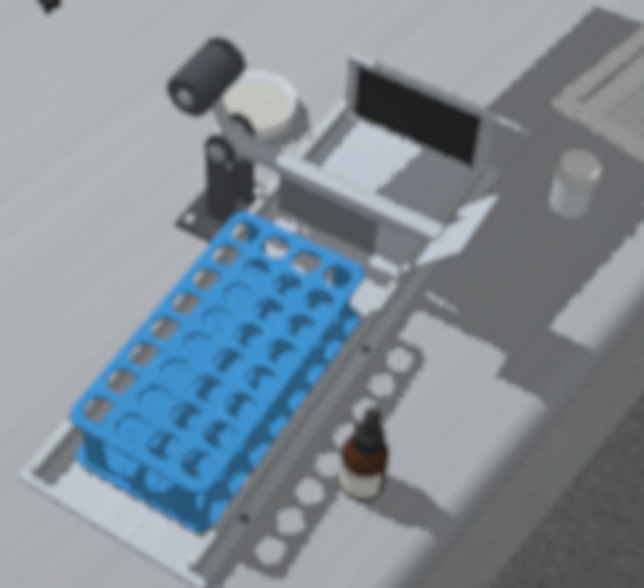

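Run:
```python
from h import *
c=lambda *a:[(x/3+165-.33,y/3+145-.33) for x,y in a]
im=cv2.imread('pics/top0.png')
hsv=cv2.cvtColor(im,cv2.COLOR_BGR2HSV)
m=cv2.inRange(hsv,(95,150,60),(115,255,255));n,l,s,_=cv2.connectedComponentsWithStats(m);k=1+np.argmax(s[1:,4])
r=cv2.minAreaRect(cv2.findContours((l==k).astype('uint8'),0,2)[0][0]);b=cv2.boxPoints(r)
P=plane('top',b,.063);print('rack',P.round(4).tolist(),P.mean(0).round(4),[np.linalg.norm(P[i]-P[i-1]).round(3) for i in range(4)])
# far guide outer top edge
g=plane('top',c((25,240),(340,188),(655,137)),.020);print('farguide',g.round(4).tolist())
n_=plane('top',c((52,448),(372,397),(690,345)),.020);print('nearguide',n_.round(4).tolist())
for q in(g,n_): d=q[0]-q[-1];print('yaw',np.arctan2(-d[0],d[1]),np.linalg.norm(d))
print('plate +y end',plane('top',c((22,243),(45,460)),.006).round(4).tolist())
print('stop top',plane('top',c((655,130),(690,330)),.070).round(4).tolist())
print('lip low',plane('top',c((413,418),(522,410)),.080).round(4).tolist(),'high',plane('top',c((430,467),(530,450)),.114).round(4).tolist())
print('vial',plane('top',c((727,448)),.048).round(4),'dropper',plane('top',c((233,505)),.085).round(4),'dish',plane('top',c((567,62)),.016).round(4))
```

```text
rack [[0.578, 0.2147, 0.063], [0.6089, 0.0041, 0.063], [0.5011, -0.0118, 0.063], [0.4694, 0.1943, 0.063]] [0.5393 0.1004 0.063 ] [np.float64(0.11), np.float64(0.213), np.float64(0.109), np.float64(0.208)]
farguide [[0.595, 0.2321, 0.02], [0.6245, 0.0239, 0.02], [0.6531, -0.1822, 0.02]]
nearguide [[0.4594, 0.212, 0.02], [0.4891, 0.0057, 0.02], [0.5172, -0.1974, 0.02]]
yaw 0.13916729901052308 0.41828801371241714
yaw 0.1404031008687042 0.4135034505059766
plate +y end [[0.5952, 0.238, 0.006], [0.4517, 0.2202, 0.006]]
stop top [[0.6466, -0.1736, 0.07], [0.5228, -0.1883, 0.07]]
lip low [[0.474, -0.02, 0.08], [0.4773, -0.0845, 0.08]] high [[0.4455, -0.0291, 0.114], [0.4538, -0.0858, 0.114]]
vial [[ 0.4516 -0.2118  0.048 ]] dropper [[0.4248 0.0866 0.085 ]] dish [[ 0.7062 -0.1275  0.016 ]]
```

```bash
cat >> h.py <<'E'
O=np.array([.5635,-.0405,0]);YAW=.14
RT=R.from_euler('z',YAW)
def tw(p): return O+RT.apply(np.array(p,float)/1000)   # track mm -> world m
def wt(P): return RT.inv().apply(np.array(P)-O)*1000
def tool(tilt,flip=0): # tool x fwd(track x), z down, tilted forward by tilt deg about track y
    return RT*R.from_euler('z',flip,degrees=True)*R.from_euler('y',-tilt,degrees=True)*R.from_euler('x',180,degrees=True)
def row(pt,rot):
    o=env.get_obs();r=R.from_quat(o['eef_rot']);d=r.inv().apply(tw(pt)-o['eef_pos'])*1000
    v=(r.inv()*rot).as_rotvec();print([*d.round(0).astype(int).tolist(),*v.round(3).tolist()])
def st():
    o=env.get_obs();r=R.from_quat(o['eef_rot']);print('t',o['clock'],'track',wt(o['eef_pos']).round(1),'zdir',RT.inv().apply(r.apply([0,0,1])).round(3),'xdir',RT.inv().apply(r.apply([1,0,0])).round(3),'F',RT.inv().apply(o['wrist_force']).round(2),'q',o['joint_pos'].round(2),'gap',o['finger_gap'])
E
python3 - <<'E'
from h import *
st();print(tool(50).apply([0,0,1]),tool(50).apply([1,0,0]))
row([-190,0,210],tool(0)); row([-190,0,180],tool(50))
E
```

```text
t 0.15 track [-201.4  635.3  209.3] zdir [-0.001 -0.001 -1.   ] xdir [ 0.827 -0.562  0.   ] F [0.45 0.35 0.08] q [ 1.37  0.39  0.01 -0.   -1.19 -0.26] gap 0.08728954085549774
[ 0.75854946  0.10689623 -0.64278761] [0.63649857 0.08969659 0.76604444]
[367, 519, 0, 0.002, 0.0, -0.597]
[366, 519, 30, 0.262, 0.846, -0.557]
```

Call:
{"method": "arm_command", "body": {"targets": [[[92,130,0,0,0,-0.2],[183,260,0,0,0,-0.35],[275,390,0,0,0,-0.5],[367,519,0,0,0,-0.597],[367,519,0,0,0,-0.597],[367,519,0,0,0,-0.597],[367,519,0,0,0,-0.597],[367,519,0,0,0,-0.597],[367,519,0,0,0,-0.597],[367,519,0,0,0,-0.597],[367,519,0,0,0,-0.597],[367,519,0,0,0,-0.597],[367,519,0,0,0,-0.597],[367,519,0,0,0,-0.597],[367,519,0,0,0,-0.597],[367,519,0,0,0,-0.597],[367,519,0,0,0,-0.597],[367,519,0,0,0,-0.597]]], "gripper": 0}}

```text
clock: 1.65
eef_pos: [0.3755, -0.0679, 0.21]
eef_rot: [0.998, 0.069, -0.001, 0.001]
wrist_force: [-0.7, -0.2, 0.4]
finger_gap: 0.0007
```

Run:
```python
from h import *
st();row([-190,0,180],tool(50))
```

```text
t 1.65 track [-190.    -0.9  210. ] zdir [-0.001 -0.001 -1.   ] xdir [ 1.    -0.003 -0.001] F [-0.76 -0.07  0.45] q [ 0.25 -0.05 -0.53  0.   -1.09  1.45] gap 0.0006927119782565699
[0, -1, 30, 0.002, 0.874, -0.002]
```

Call:
{"method": "arm_command", "body": {"targets": [[[0,0,0,0,0.2,0],[0,0,0,0,0.4,0],[0,0,0,0,0.6,0],[0,0,10,0,0.8,0],[0,0,20,0,0.874,0],[0,0,30,0,0.874,0],[0,0,30,0,0.874,0],[0,0,30,0,0.874,0],[0,0,30,0,0.874,0],[0,0,30,0,0.874,0]]]}}

```text
clock: 2.48
eef_pos: [0.3429, -0.0979, 0.2147]
eef_rot: [0.909, 0.071, 0.409, -0.045]
wrist_force: [1.2, 0.9, -0.3]
finger_gap: 0.0003
```

Run:
```python
from h import *
st();row([-190,0,180],tool(50))
im=grab('scene','s1');grab('top','t1')
```

```text
t 2.4833 track [-226.5  -26.1  214.7] zdir [ 0.749  0.036 -0.662] xdir [0.662 0.    0.749] F [ 1.35  0.7  -0.3 ] q [ 0.18 -0.51 -1.07 -0.03 -0.16  1.57] gap 0.0003341544401862937
[-2, -24, 51, -0.036, 0.026, -0.0]
```

View pics/s1.png

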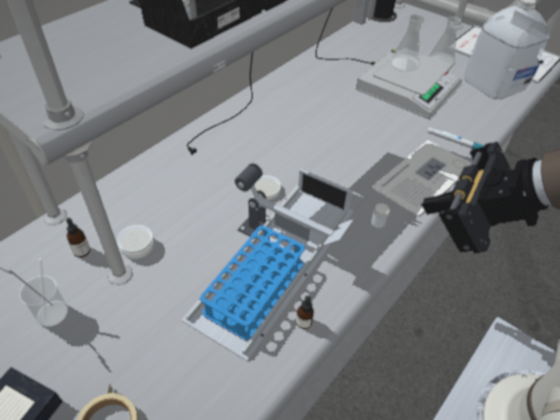

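View pics/t1.png

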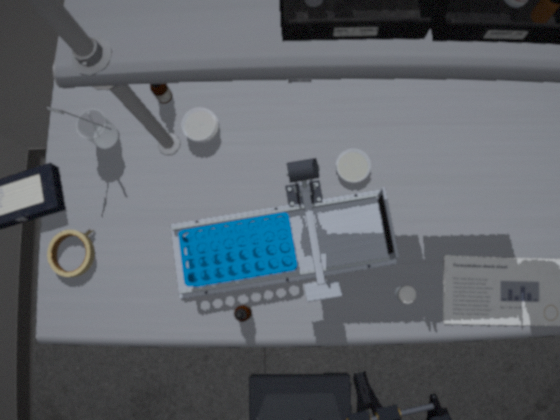

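The two views show the arm clear of everything, stopped by its joint limits (q3, q5) at about 49° tilt. I'll use 40° tilt, further forward and lower.

Run:
```python
from h import *
row([-165,0,90],tool(40));row([-175,0,150],tool(40))
```

```text
[-52, -22, 129, -0.035, -0.146, 0.004]
[-14, -23, 82, -0.035, -0.146, 0.004]
```

Call:
{"method": "arm_command", "body": {"targets": [[[-7,-12,40,-0.02,-0.1,0],[-14,-23,82,-0.035,-0.146,0.004],[-14,-23,82,-0.035,-0.146,0.004],[-14,-23,82,-0.035,-0.146,0.004],[-33,-23,105,-0.035,-0.146,0.004],[-52,-22,129,-0.035,-0.146,0.004],[-52,-22,129,-0.035,-0.146,0.004],[-52,-22,129,-0.035,-0.146,0.004],[-52,-22,129,-0.035,-0.146,0.004]]]}}

```text
clock: 3.33
eef_pos: [0.3545, -0.0935, 0.1621]
eef_rot: [0.942, 0.071, 0.325, -0.038]
wrist_force: [-0.5, -0.1, 0.1]
finger_gap: 0.0002
```

Run:
```python
from h import *
st();row([-165,0,90],tool(40))
im=grab('scene','s2');crop(im,230,140,560,370,2.4,'s2c');im=grab('top','t2');crop(im,200,150,460,345,3,'t2c')
```

```text
t 3.3333 track [-214.4  -23.3  162.1] zdir [ 0.617  0.031 -0.786] xdir [0.787 0.    0.617] F [-0.56 -0.03  0.14] q [ 0.2  -0.32 -1.07  0.02 -0.16  1.5 ] gap 0.00017932753356098073
[-6, -21, 88, -0.031, 0.033, -0.0]
```

View pics/s2c.png

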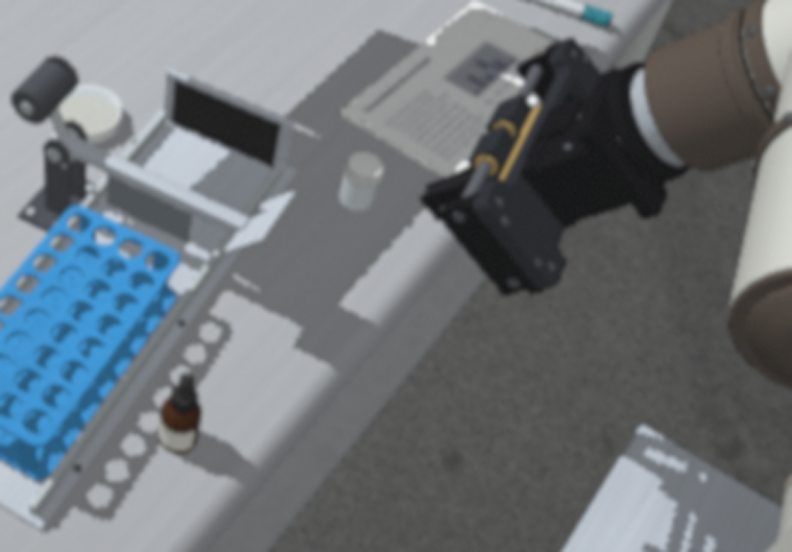

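View pics/t2c.png

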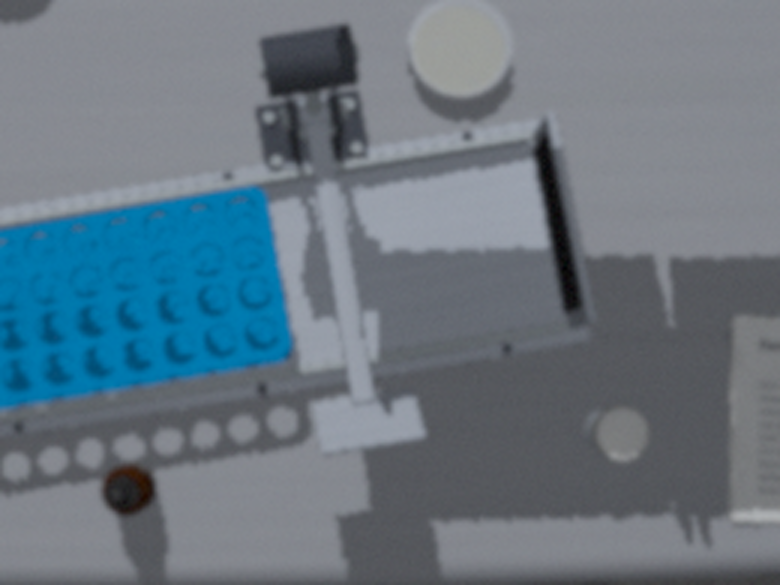

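```bash
cat > fk.py <<'E'
import numpy as np
from scipy.optimize import least_squares
D=[([1.3726,.3856,.0066,-1.1940],[.27536,.56035,.20902]),([.25,-.05,-.53,-1.09],[.3755,-.0679,.21]),([.18,-.51,-1.07,-.16],[.3429,-.0979,.2147]),([.2,-.32,-1.07,-.16],[.3545,-.0935,.1621])]
def fk(q,p):
    L2,L3,e,L6,h,d=p; a=q[0]; f=q[0+1]-q[2]; t=f-q[3]
    rho=L2*np.sin(q[1])+L3*np.cos(f)+e*np.sin(f)+L6*np.cos(t)
    z=h+L2*np.cos(q[1])-L3*np.sin(f)+e*np.cos(f)-L6*np.sin(t)
    return np.array([rho,z])
def res(p):
    r=[]
    for q,P in D:
        rho=np.sqrt(P[0]**2+P[1]**2-p[5]**2); r+=list(fk(q,p)-[rho,P[2]])
        b=np.arctan2(P[1],P[0])+np.arcsin(p[5]/np.hypot(P[0],P[1])); r.append((b-q[0])*.4)
    return r
E
python3 - <<'E'
from fk import *
s=least_squares(res,[.4,.4,0.03,.25,.3,.159],bounds=([.2,.2,-.2,.05,0,.05],[.7,.7,.2,.5,.6,.3]));print(s.x.round(3),np.round(s.fun,4))
E
```

```text
[0.571 0.412 0.018 0.318 0.134 0.16 ] [ 0.0002 -0.0001 -0.     -0.0009  0.0015  0.0011  0.0003  0.0039  0.0024
 -0.0007 -0.0053 -0.003 ]
```

Run:
```python
from fk import *
s=least_squares(res,[.4,.4,0.03,.25,.3,.159],bounds=([.2,.2,-.2,.05,0,.05],[.7,.7,.2,.5,.6,.3]));p=s.x
for rho in(.35,.38,.41,.44,.5,.6):
  for z in(.08,.1,.15,.2,.25):
    best=None
    for tilt in range(60,-60,-2):
      t=np.radians(90-tilt)
      wr=rho-p[3]*np.cos(t); wz=z+p[3]*np.sin(t)-p[4]
      Lf=np.hypot(p[1],p[2]);dd=np.hypot(wr,wz)
      c=(dd*dd-p[0]**2-Lf**2)/(2*p[0]*Lf)
      if abs(c)>1: continue
      f0=least_squares(lambda x:fk([0,x[0],x[1],x[0]-x[1]-t],p)-[rho,z],[.0,-.7]);
      if f0.cost>1e-9: continue
      q2,q3=f0.x;q5=q2-q3-t
      if -1.21<q2<2.06 and -1.07<q3<1.41 and -2.99<q5<-.16: best=(tilt,f0.x.round(2),round(q5,2));break
    print(rho,z,best)
```

```text
0.35 0.08 (24, array([-0.04, -1.02]), np.float64(-0.17))
0.35 0.1 (26, array([-0.1 , -1.01]), np.float64(-0.2))
0.35 0.15 (34, array([-0.24, -1.01]), np.float64(-0.21))
0.35 0.2 (42, array([-0.37, -1.  ]), np.float64(-0.2))
0.35 0.25 (50, array([-0.48, -0.99]), np.float64(-0.18))
0.38 0.08 (24, array([ 0.02, -0.97]), np.float64(-0.16))
0.38 0.1 (26, array([-0.04, -0.96]), np.float64(-0.19))
0.38 0.15 (34, array([-0.17, -0.97]), np.float64(-0.18))
0.38 0.2 (42, array([-0.29, -0.97]), np.float64(-0.16))
0.38 0.25 (48, array([-0.39, -0.94]), np.float64(-0.19))
0.41 0.08 (24, array([ 0.06, -0.92]), np.float64(-0.17))
0.41 0.1 (26, array([ 0.02, -0.91]), np.float64(-0.19))
0.41 0.15 (34, array([-0.11, -0.93]), np.float64(-0.16))
0.41 0.2 (40, array([-0.22, -0.91]), np.float64(-0.19))
0.41 0.25 (46, array([-0.31, -0.88]), np.float64(-0.2))
0.44 0.08 (24, array([ 0.11, -0.86]), np.float64(-0.18))
0.44 0.1 (26, array([ 0.07, -0.86]), np.float64(-0.19))
0.44 0.15 (32, array([-0.05, -0.85]), np.float64(-0.21))
0.44 0.2 (40, array([-0.16, -0.86]), np.float64(-0.17))
0.44 0.25 (46, array([-0.25, -0.84]), np.float64(-0.17))
0.5 0.08 (24, array([ 0.2 , -0.74]), np.float64(-0.21))
0.5 0.1 (28, array([ 0.15, -0.77]), np.float64(-0.16))
0.5 0.15 (32, array([ 0.06, -0.75]), np.float64(-0.21))
0.5 0.2 (38, array([-0.04, -0.74]), np.float64(-0.2))
0.5 0.25 (44, array([-0.12, -0.73]), np.float64(-0.19))
0.6 0.08 (28, array([ 0.33, -0.58]), np.float64(-0.17))
0.6 0.1 (30, array([ 0.29, -0.59]), np.float64(-0.17))
0.6 0.15 (34, array([ 0.21, -0.58]), np.float64(-0.19))
0.6 0.2 (38, array([ 0.13, -0.56]), np.float64(-0.22))
0.6 0.25 (44, array([ 0.06, -0.56]), np.float64(-0.18))
```

Run:
```python
from h import *
row([-160,0,150],tool(24));row([-158,0,103],tool(24))
```

```text
[35, -22, 44, -0.031, -0.247, 0.004]
[7, -21, 82, -0.031, -0.247, 0.004]
```

Call:
{"method": "arm_command", "body": {"targets": [[[17,-11,22,-0.015,-0.12,0.002],[35,-22,44,-0.031,-0.247,0.004],[35,-22,44,-0.031,-0.247,0.004],[35,-22,44,-0.031,-0.247,0.004],[16,-21,70,-0.031,-0.247,0.004],[7,-21,82,-0.031,-0.247,0.004],[7,-21,82,-0.031,-0.247,0.004],[7,-21,82,-0.031,-0.247,0.004]]]}}

```text
clock: 4.1
eef_pos: [0.406, -0.0631, 0.104]
eef_rot: [0.976, 0.069, 0.206, -0.015]
wrist_force: [0.2, 1.2, 0.5]
finger_gap: 0.0001
```

Run:
```python
from h import *
st();row([-158,0,103],tool(24))
im=grab('scene','s3');crop(im,230,140,560,370,2.4,'s3c');im=grab('top','t3');crop(im,200,150,460,345,3,'t3c')
```

```text
t 4.1 track [-159.1   -0.4  104. ] zdir [ 0.405  0.002 -0.914] xdir [ 0.914 -0.     0.405] F [0.34 1.14 0.53] q [ 0.27 -0.04 -1.04  0.31 -0.16  1.15] gap 7.605313654498151e-05
[1, 0, 1, -0.002, 0.002, -0.0]
```

View pics/s3c.png

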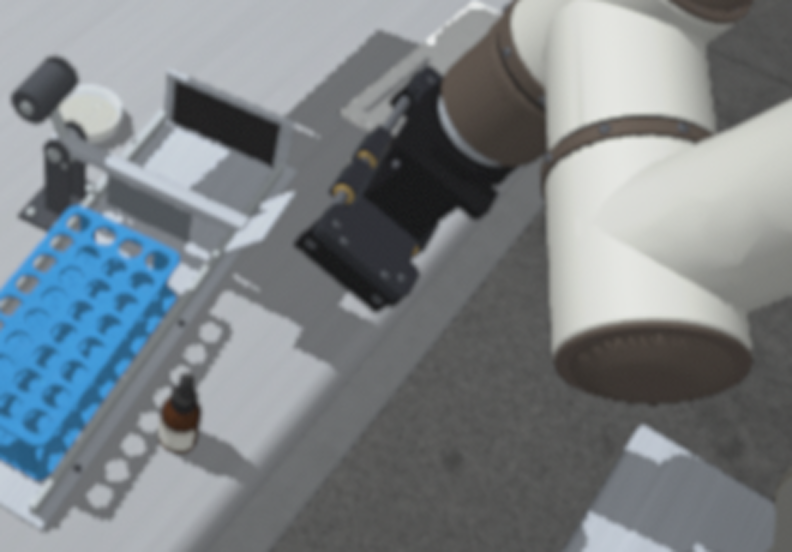

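View pics/t3c.png

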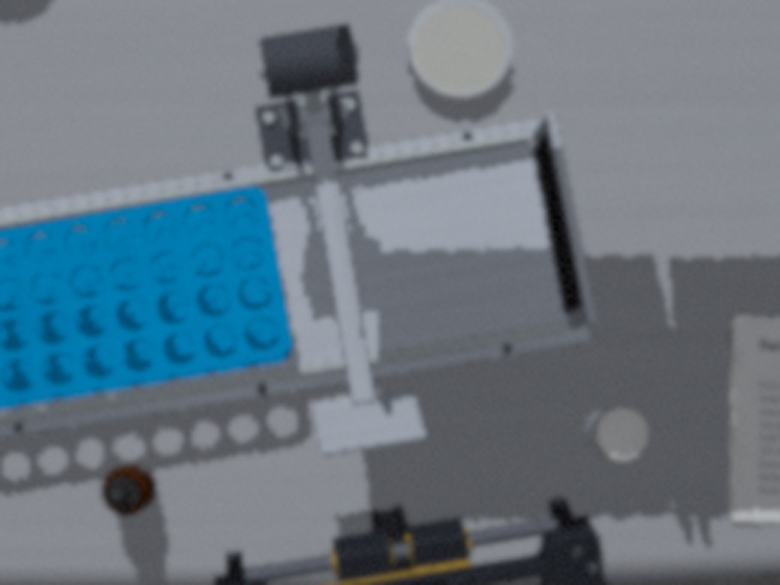

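Standing in front of the lip, centred on it, clear of dropper and pot. Compute the arc.

Run:
```python
from h import *
a=np.radians(24);z=np.array([np.sin(a),-np.cos(a)]);x=np.array([np.cos(a),np.sin(a)]);off=25*z+9.5*x;print(off)
for th in [-.1,0,.1,.2,.3,.4,.5,.6,.7,.8,.9,1.0,1.1]:
    c,s=np.cos(th),np.sin(th);p=np.array([85+(-193.5*c+18.5*s),85+193.5*s+18.5*c])-off
    print(th,p.round(),end=' ');row([p[0],0,p[1]],tool(24))
```

```text
[ 18.84709792 -18.97463833]
-0.1 [-128.  103.] [25, 0, 14, -0.003, -0.003, -0.0]
0 [-127.  122.] [34, 0, -3, -0.003, -0.003, -0.0]
0.1 [-125.  142.] [44, 0, -19, -0.003, -0.003, -0.0]
0.2 [-120.  161.] [56, 0, -35, -0.003, -0.003, -0.0]
0.3 [-113.  179.] [70, 0, -49, -0.003, -0.003, -0.0]
0.4 [-105.  196.] [85, 0, -61, -0.003, -0.003, -0.0]
0.5 [-95. 213.] [101, 0, -72, -0.003, -0.003, -0.0]
0.6 [-83. 229.] [118, 0, -82, -0.003, -0.003, -0.0]
0.7 [-70. 243.] [136, 0, -89, -0.003, -0.003, -0.0]
0.8 [-55. 256.] [154, 0, -95, -0.003, -0.003, -0.0]
0.9 [-40. 267.] [173, 0, -99, -0.003, -0.003, -0.0]
1.0 [-23. 277.] [192, 0, -101, -0.003, -0.003, -0.0]
1.1 [ -5. 285.] [212, 0, -101, -0.003, -0.003, -0.0]
```

Call:
{"method": "arm_command", "body": {"targets": [[[12,0,7,0,0,0],[25,0,14,0,0,0],[30,0,5,0,0,0],[34,0,-3,0,0,0],[39,0,-11,0,0,0],[44,0,-19,0,0,0],[50,0,-27,0,0,0],[56,0,-35,0,0,0],[63,0,-42,0,0,0],[70,0,-49,0,0,0],[77,0,-55,0,0,0],[85,0,-61,0,0,0],[85,0,-61,0,0,0]]]}}

```text
clock: 5.28
eef_pos: [0.463, -0.0544, 0.2009]
eef_rot: [0.974, 0.069, 0.214, -0.017]
wrist_force: [-0.2, -0.4, 1.0]
finger_gap: 0.0008
```

Run:
```python
from h import *
st()
for p in([-105,0,196],[-95,0,213],[-83,0,229],[-70,0,243],[-55,0,256],[-40,0,267],[-23,0,277],[-5,0,285]): row(p,tool(24))
im=grab('scene','s4');crop(im,200,120,530,350,2.4,'s4c');im=grab('top','t4');crop(im,200,150,460,345,3,'t4c')
```

```text
t 5.2833 track [-101.5    0.3  200.9] zdir [ 0.419  0.004 -0.908] xdir [0.908 0.    0.419] F [-0.24 -0.36  0.99] q [ 0.27 -0.09 -0.71  0.1  -0.52  1.37] gap 0.0007678340497634606
[-5, 0, 3, -0.004, -0.013, 0.0]
[11, 0, -8, -0.004, -0.013, 0.0]
[29, 0, -18, -0.004, -0.013, 0.0]
[46, 0, -25, -0.004, -0.013, 0.0]
[65, 0, -31, -0.004, -0.013, 0.0]
[84, 0, -34, -0.004, -0.013, 0.0]
[103, 0, -36, -0.004, -0.013, 0.0]
[123, 0, -36, -0.004, -0.013, 0.0]
```

View pics/s4c.png

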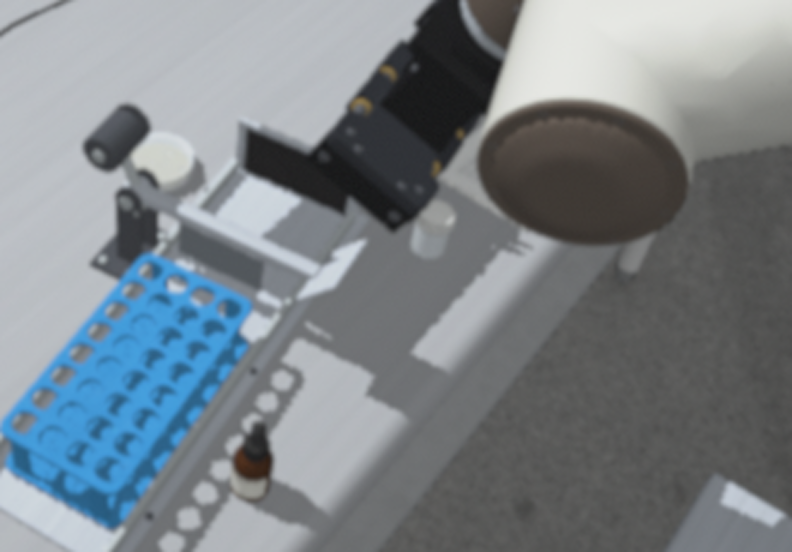

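View pics/t4c.png

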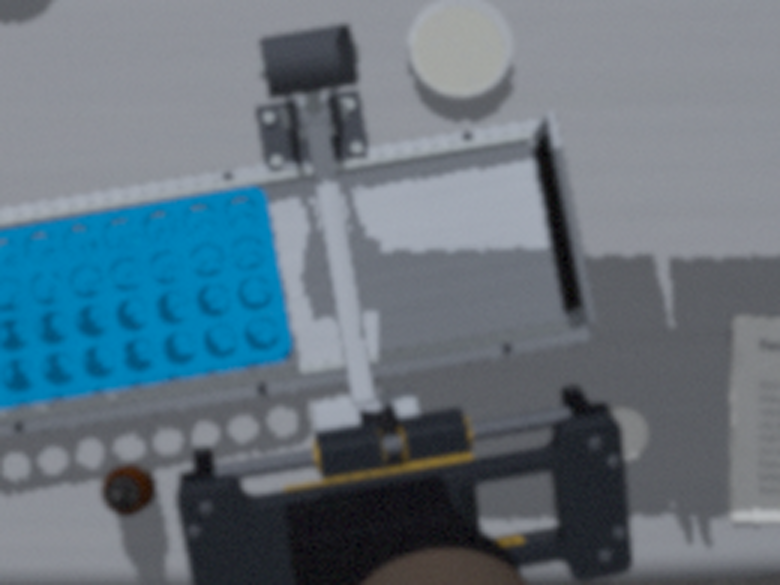

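The gate is still down. The finger rose in front of the lip's edge without catching it, and the tip is now above the lip. I'll back off and come in lower and about 12–15 mm deeper.

Run:
```python
from h import *
row([-155,0,180],tool(22));row([-155,0,82],tool(22));row([-120,0,82],tool(22))
```

```text
[-54, 0, -5, -0.004, -0.042, -0.001]
[-94, 0, 84, -0.004, -0.042, -0.001]
[-62, 0, 99, -0.004, -0.042, -0.001]
```

Call:
{"method": "arm_command", "body": {"targets": [[[-27,0,-5,0,-0.02,0],[-54,0,-5,0,-0.042,0],[-54,0,-5,0,-0.042,0],[-67,0,25,0,-0.042,0],[-80,0,55,0,-0.042,0],[-94,0,84,0,-0.042,0],[-94,0,84,0,-0.042,0],[-78,0,91,0,-0.042,0],[-62,0,99,0,-0.042,0],[-62,0,99,0,-0.042,0]]]}}

```text
clock: 6.22
eef_pos: [0.4463, -0.0573, 0.0834]
eef_rot: [0.979, 0.069, 0.189, -0.016]
wrist_force: [-1.6, -1.3, -1.2]
finger_gap: 0.0009
```

Run:
```python
from h import *
st()
im=grab('scene','s5');crop(im,200,120,530,350,2.4,'s5c');im=grab('top','t5');crop(im,200,150,460,345,3,'t5c')
```

```text
t 6.2167 track [-118.4   -0.3   83.4] zdir [ 0.372  0.005 -0.928] xdir [ 0.928 -0.001  0.372] F [-1.8  -1.04 -1.19] q [ 0.25  0.09 -0.94  0.23 -0.16  1.24] gap 0.0008670411456232905
```

View pics/s5c.png

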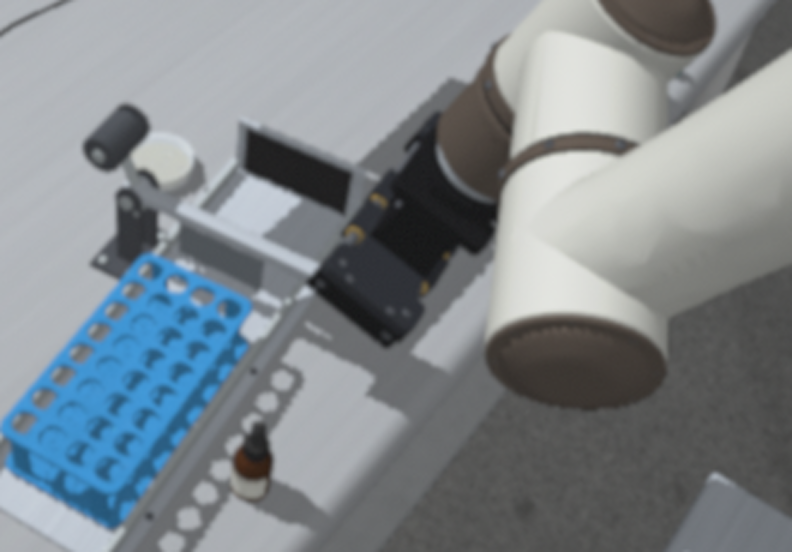

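View pics/t5c.png

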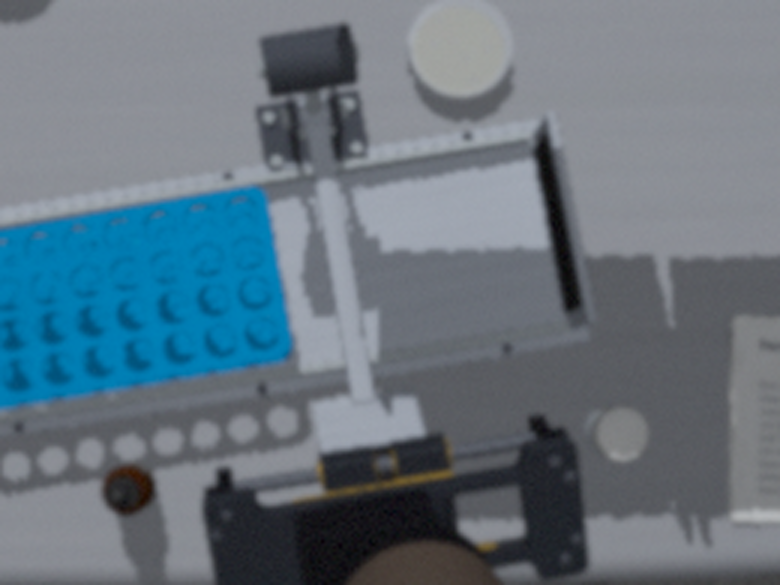

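Now the lip lies over the finger, just ahead of the gripper body, with light contact. Compute the arc up from here.

Run:
```python
from h import *
for th in np.arange(0,.75,.1):
    c,s=np.cos(th),np.sin(th);p=np.array([85+(-184.5*c+8*s),85+184.5*s+8*c])-[18.2,-19.6]
    print(th.round(1),p.round(),end=' ');row([p[0],0,p[1]],tool(22))
```

```text
0.0 [-118.  113.] [11, 0, -26, -0.006, -0.001, -0.001]
0.1 [-116.  131.] [20, 0, -42, -0.006, -0.001, -0.001]
0.2 [-112.  149.] [30, 0, -58, -0.006, -0.001, -0.001]
0.3 [-107.  167.] [42, 0, -72, -0.006, -0.001, -0.001]
0.4 [-100.  184.] [54, -1, -85, -0.006, -0.001, -0.001]
0.5 [-91. 200.] [69, -1, -97, -0.006, -0.001, -0.001]
0.6 [-81. 215.] [84, -1, -107, -0.006, -0.001, -0.001]
0.7 [-69. 230.] [100, -1, -116, -0.006, -0.001, -0.001]
```

Call:
{"method": "arm_command", "body": {"targets": [[[4,0,-9,0,0,0],[8,0,-18,0,0,0],[11,0,-26,0,0,0],[16,0,-34,0,0,0],[20,0,-42,0,0,0],[25,0,-50,0,0,0],[30,0,-58,0,0,0],[36,0,-65,0,0,0],[42,0,-72,0,0,0],[42,0,-72,0,0,0]]]}}

```text
clock: 7.15
eef_pos: [0.4608, -0.055, 0.1708]
eef_rot: [0.978, 0.069, 0.196, -0.017]
wrist_force: [-0.1, -0.1, -0.3]
finger_gap: 0.0007
```

Run:
```python
from h import *
st()
im=grab('scene','s6');crop(im,200,120,530,350,2.4,'s6c')
```

```text
t 7.15 track [-103.7   -0.   170.8] zdir [ 0.385  0.008 -0.923] xdir [ 0.923 -0.     0.385] F [-0.14 -0.1  -0.31] q [ 0.26 -0.04 -0.74  0.08 -0.48  1.39] gap 0.0006788517241533209
```

View pics/s6c.png

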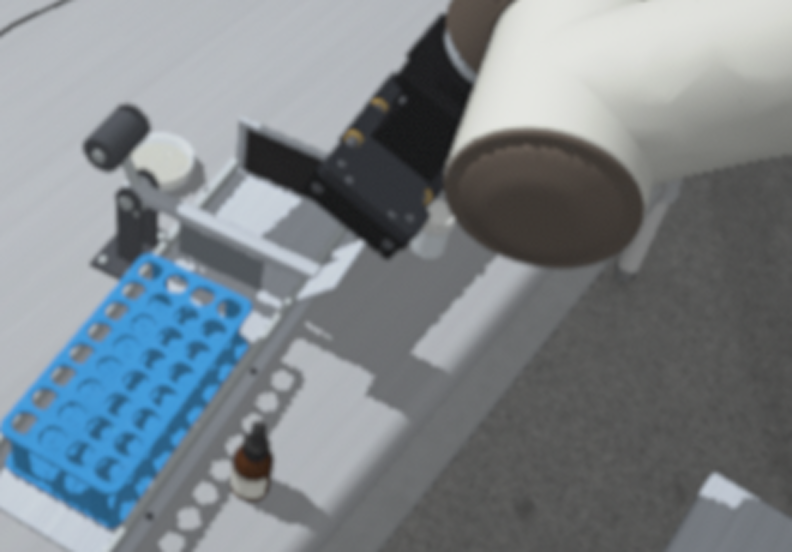

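Run:
```python
from h import *
im=grab('wrist','w6');im=grab('top','t6');crop(im,200,150,460,345,3,'t6c')
for n in('top','scene'):
    o=env.get_obs();r=R.from_quat(o['eef_rot']);print(n,proj(n,[o['eef_pos'],o['eef_pos']+r.apply([0,0,.025]),o['eef_pos']+r.apply([0.0095,0,.025])]).round(1).tolist(), proj(n,[tw([-103,0,97]),tw([-117.5,30,114]),tw([-117.5,-30,114])]).round(1).tolist())
```

```text
top [[324.9, 292.5], [323.2, 286.9], [322.4, 281.5]] [[322.6, 290.6], [306.9, 301.9], [341.9, 296.1]]
scene [[343.4, 207.9], [337.2, 214.5], [333.2, 211.3]] [[337.0, 232.3], [337.7, 239.9], [351.9, 219.7]]
```

View pics/w6.png

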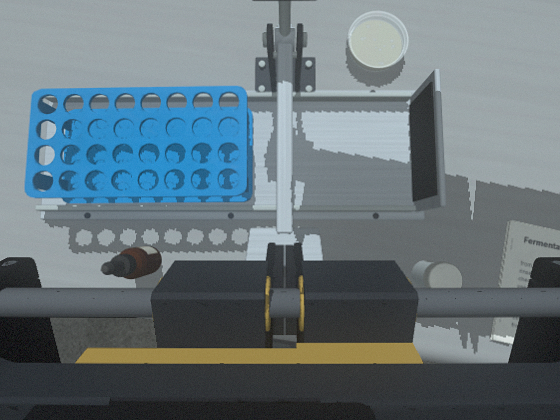

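View pics/t6c.png

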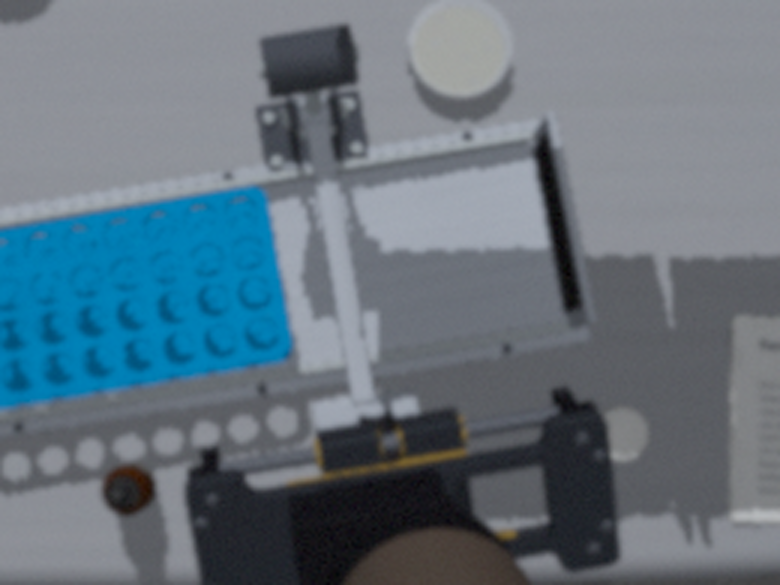

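The fingertip, at z≈148 mm, is again above the lip and the gate is still down. I'll repeat in smaller steps and look at each one.

Run:
```python
from h import *
row([-155,0,165],tool(22));row([-155,0,82],tool(22));row([-112,0,80],tool(22))
```

```text
[-46, 0, -16, -0.007, -0.003, -0.001]
[-77, 0, 61, -0.007, -0.003, -0.001]
[-38, 0, 79, -0.007, -0.003, -0.001]
```

Call:
{"method": "arm_command", "body": {"targets": [[[-23,0,-10,0,0,0],[-46,0,-16,0,0,0],[-46,0,-16,0,0,0],[-57,0,10,0,0,0],[-67,0,36,0,0,0],[-77,0,61,0,0,0],[-77,0,61,0,0,0],[-57,0,70,0,0,0],[-38,0,79,0,0,0],[-38,0,79,0,0,0]]]}}

```text
clock: 8.13
eef_pos: [0.4508, -0.0577, 0.0794]
eef_rot: [0.98, 0.068, 0.187, -0.017]
wrist_force: [-5.3, -2.4, -0.1]
finger_gap: 0.0005
```

Run:
```python
from h import *
st()
im=grab('wrist','w7');im=grab('top','t7');crop(im,200,150,460,345,3,'t7c')
im=grab('scene','s7');crop(im,200,120,530,350,2.4,'s7c')
row([-112,0,105],tool(22));row([-112,0,120],tool(22))
```

```text
t 8.1333 track [-114.    -1.3   79.4] zdir [ 0.368  0.008 -0.93 ] xdir [ 0.93  -0.003  0.368] F [-5.54 -1.64 -0.09] q [ 0.25  0.11 -0.92  0.2  -0.17  1.27] gap 0.0004965704134845453
[10, -1, -22, -0.009, 0.002, -0.003]
[16, -1, -36, -0.009, 0.002, -0.003]
```

View pics/w7.png

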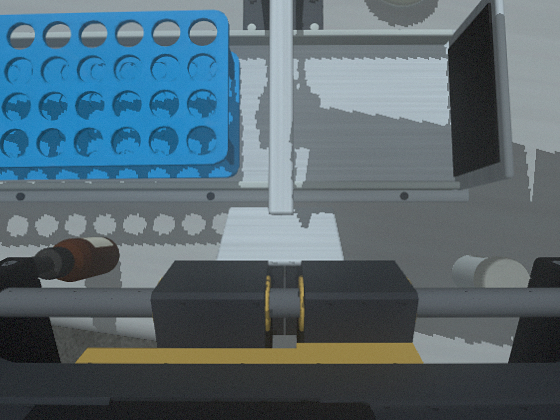

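View pics/s7c.png

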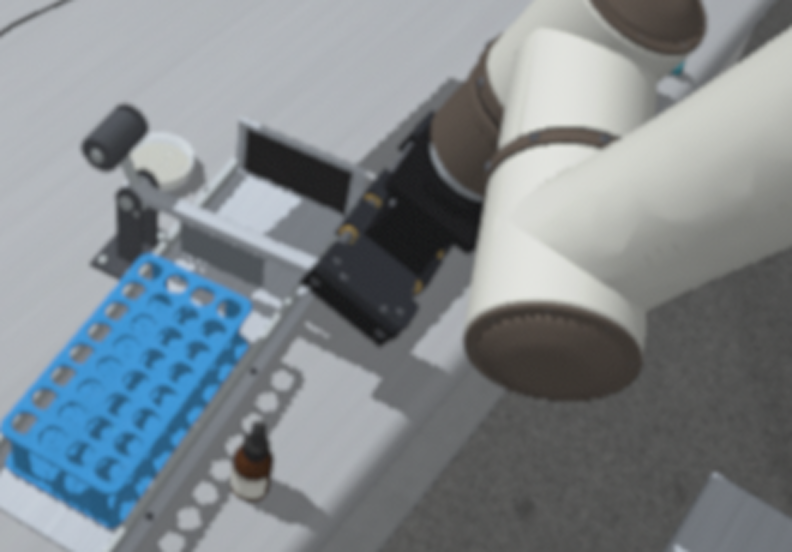

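Call:
{"method": "arm_command", "body": {"targets": [[[3,0,-7,0,0,0],[6,0,-14,0,0,0],[10,0,-22,0,0,0],[10,0,-22,0,0,0]]]}}

```text
clock: 8.62
eef_pos: [0.4543, -0.0568, 0.1077]
eef_rot: [0.979, 0.068, 0.193, -0.019]
wrist_force: [-0.5, 0.0, -1.7]
finger_gap: 0.0006
```

Run:
```python
from h import *
st()
im=grab('wrist','w8')
im=grab('scene','s8');crop(im,200,120,530,350,2.4,'s8c')
row([-112,0,105],tool(22));row([-112,0,120],tool(22))
```

```text
t 8.6167 track [-110.4   -0.9  107.7] zdir [ 0.379  0.01  -0.925] xdir [ 0.925 -0.003  0.379] F [-0.51  0.09 -1.67] q [ 0.25  0.06 -0.86  0.12 -0.27  1.34] gap 0.0006436907443581781
[-1, -1, 1, -0.01, -0.003, -0.003]
[5, -1, -13, -0.01, -0.003, -0.003]
```

View pics/w8.png

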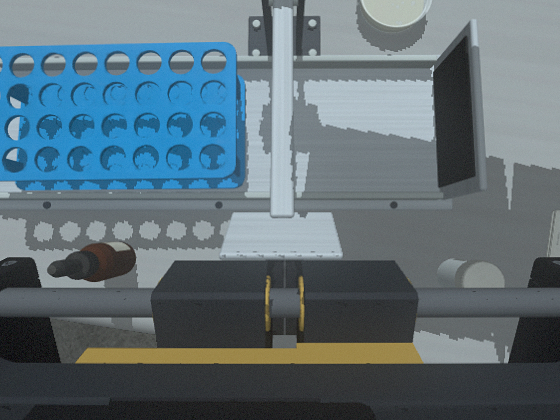

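View pics/s8c.png

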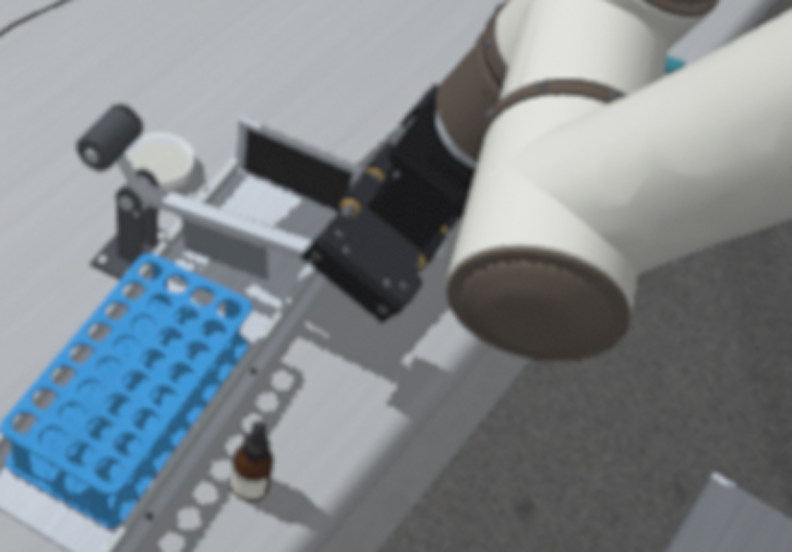

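The gate has started to rise: the bar is tilted about 0.1 rad and the finger sits under the inner part of the lip. I'll continue along that arc.

Run:
```python
from h import *
for th in np.arange(.1,1.15,.1):
    c,s=np.cos(th),np.sin(th);p=np.array([-110+177*(1-c)+3*s,108+177*s-3*(1-c)])
    print(th.round(1),p.round(),end=' ');row([p[0],0,p[1]],tool(22))
```

```text
0.1 [-109.  126.] [10, -1, -17, -0.01, -0.003, -0.003]
0.2 [-106.  143.] [19, -1, -32, -0.01, -0.003, -0.003]
0.3 [-101.  160.] [30, -2, -46, -0.01, -0.003, -0.003]
0.4 [-95. 177.] [42, -2, -59, -0.01, -0.003, -0.003]
0.5 [-87. 192.] [55, -2, -71, -0.01, -0.003, -0.003]
0.6 [-77. 207.] [70, -2, -81, -0.01, -0.003, -0.003]
0.7 [-66. 221.] [85, -2, -90, -0.01, -0.003, -0.003]
0.8 [-54. 234.] [101, -2, -97, -0.01, -0.003, -0.003]
0.9 [-41. 246.] [118, -2, -102, -0.01, -0.003, -0.003]
1.0 [-26. 256.] [135, -2, -106, -0.01, -0.003, -0.003]
1.1 [-11. 264.] [153, -3, -108, -0.01, -0.003, -0.003]
```

Call:
{"method": "arm_command", "body": {"targets": [[[5,0,-9,0,0,0],[10,0,-17,0,0,0],[15,0,-25,0,0,0],[20,0,-32,0,0,0],[25,0,-39,0,0,0],[31,0,-46,0,0,0],[31,0,-46,0,0,0]]]}}

```text
clock: 9.3
eef_pos: [0.4668, -0.0555, 0.1623]
eef_rot: [0.978, 0.069, 0.194, -0.019]
wrist_force: [0.3, 0.2, -0.2]
finger_gap: 0.0008
```

Run:
```python
from h import *
st()
im=grab('wrist','w9')
im=grab('scene','s9');crop(im,200,120,530,350,2.4,'s9c')
```

```text
t 9.3 track [-97.8  -1.3 162.3] zdir [ 0.382  0.01  -0.924] xdir [ 0.924 -0.002  0.382] F [ 0.32  0.15 -0.17] q [ 0.25 -0.02 -0.73  0.07 -0.46  1.4 ] gap 0.0007666816147978866
```

View pics/w9.png

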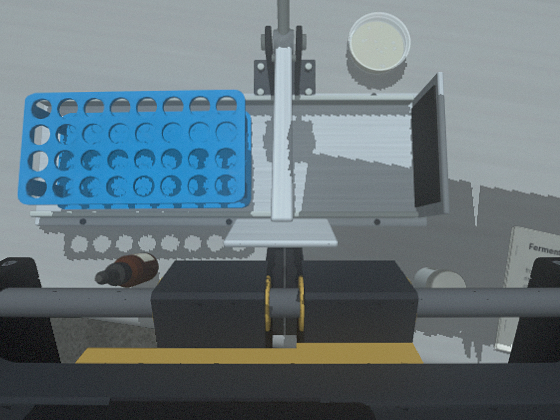

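View pics/s9c.png

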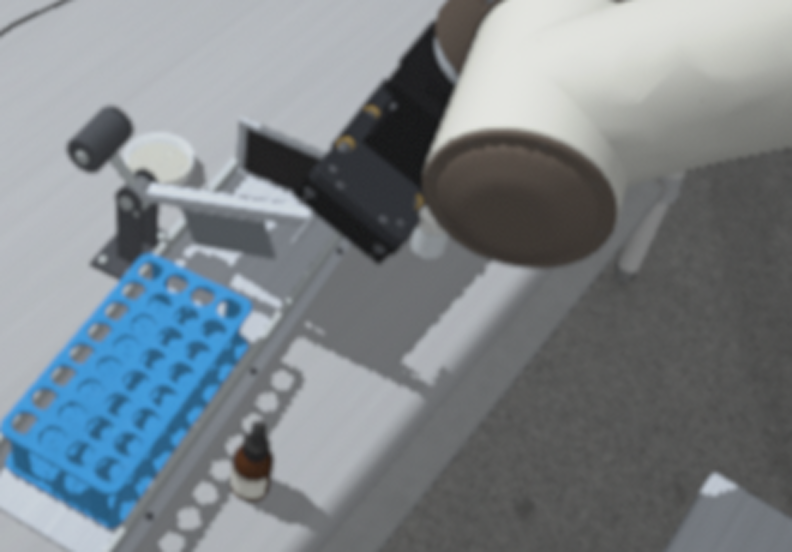

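The gate is up about 0.35 rad and following the finger. Continuing.

Run:
```python
from h import *
for th in np.arange(.4,1.15,.1):
    c,s=np.cos(th),np.sin(th);p=np.array([-108+177*(1-c)+3*s,108+177*s-3*(1-c)])
    print(th.round(1),p.round(),end=' ');row([p[0],0,p[1]],tool(22))
```

```text
0.4 [-93. 177.] [13, -2, -13, -0.01, -0.003, -0.003]
0.5 [-85. 192.] [26, -2, -24, -0.01, -0.003, -0.003]
0.6 [-75. 207.] [41, -2, -34, -0.01, -0.003, -0.003]
0.7 [-64. 221.] [56, -2, -43, -0.01, -0.003, -0.003]
0.8 [-52. 234.] [72, -2, -50, -0.01, -0.003, -0.003]
0.9 [-39. 246.] [89, -2, -56, -0.01, -0.003, -0.003]
1.0 [-24. 256.] [106, -2, -60, -0.01, -0.003, -0.003]
1.1 [ -9. 264.] [124, -2, -62, -0.01, -0.003, -0.003]
```

Call:
{"method": "arm_command", "body": {"targets": [[[7,0,-7,0,0,0],[13,0,-13,0,0,0],[20,0,-19,0,0,0],[27,0,-24,0,0,0],[34,0,-29,0,0,0],[42,0,-34,0,0,0],[49,0,-39,0,0,0],[57,0,-43,0,0,0],[65,0,-47,0,0,0],[73,0,-50,0,0,0],[81,0,-53,0,0,0],[90,0,-56,0,0,0],[98,0,-58,0,0,0],[106,0,-60,0,0,0],[106,0,-60,0,0,0],[106,0,-60,0,0,0]]]}}

```text
clock: 10.73
eef_pos: [0.5399, -0.0462, 0.2556]
eef_rot: [0.979, 0.068, 0.191, -0.019]
wrist_force: [0.3, 0.3, -0.2]
finger_gap: 0.0004
```

Run:
```python
from h import *
st()
im=grab('wrist','w10')
im=grab('scene','s10');crop(im,200,80,530,310,2.4,'s10c')
```

```text
t 10.7333 track [-24.2  -2.3 255.6] zdir [ 0.377  0.01  -0.926] xdir [ 0.926 -0.003  0.377] F [ 0.33  0.24 -0.22] q [ 0.23  0.02 -0.42  0.03 -0.75  1.46] gap 0.00044368996495292533
```

View pics/w10.png

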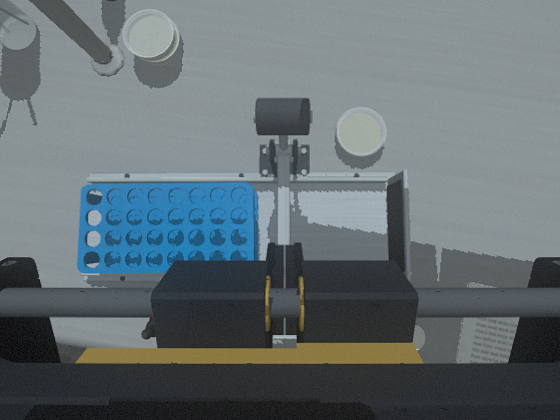

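View pics/s10c.png

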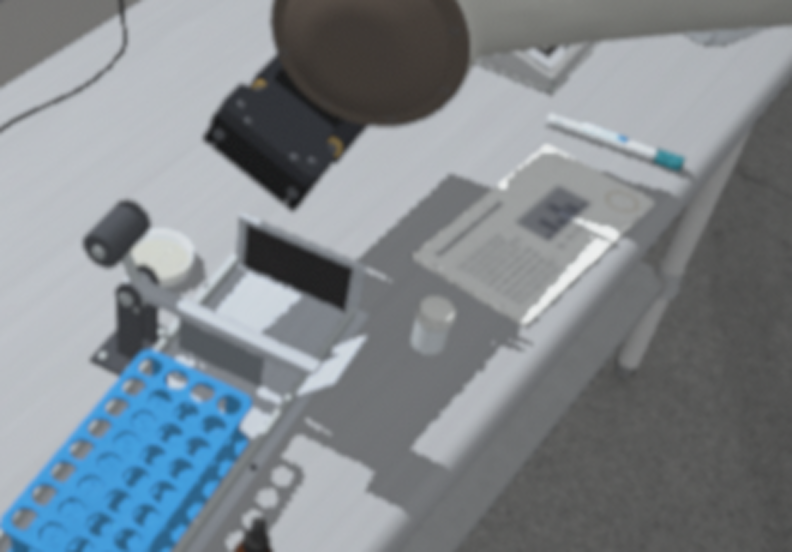

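The gate slipped off somewhere between 0.35 rad and the end, and it is down again. I'll check the real finger geometry against the wrist view before retrying.

```bash
cat >> h.py <<'E'
def wproj(Pt):
    i,K,D=cam('wrist');M=np.linalg.inv(i['mount']);return cv2.projectPoints(np.array(Pt,float).reshape(-1,3),cv2.Rodrigues(M[:3,:3])[0],M[:3,3],K,D)[0].reshape(-1,2)
E
python3 - <<'E'
from h import *
for z in(-.045,-.02,0,.006,.025): print(z,wproj([[x,0,z] for x in(-.0095,0,.0095,.0375)]).round(0).tolist())
im=cv2.imread('pics/w9.png');crop(im,150,200,420,390,2.9,'w9c')
E
```

```text
-0.045 [[284.0, 310.0], [284.0, 292.0], [284.0, 273.0], [284.0, 214.0]]
-0.02 [[284.0, 282.0], [284.0, 266.0], [284.0, 250.0], [284.0, 198.0]]
0 [[284.0, 265.0], [284.0, 250.0], [284.0, 235.0], [284.0, 189.0]]
0.006 [[284.0, 260.0], [284.0, 246.0], [284.0, 231.0], [284.0, 186.0]]
0.025 [[284.0, 247.0], [284.0, 234.0], [284.0, 221.0], [284.0, 179.0]]
```

View pics/w9c.png

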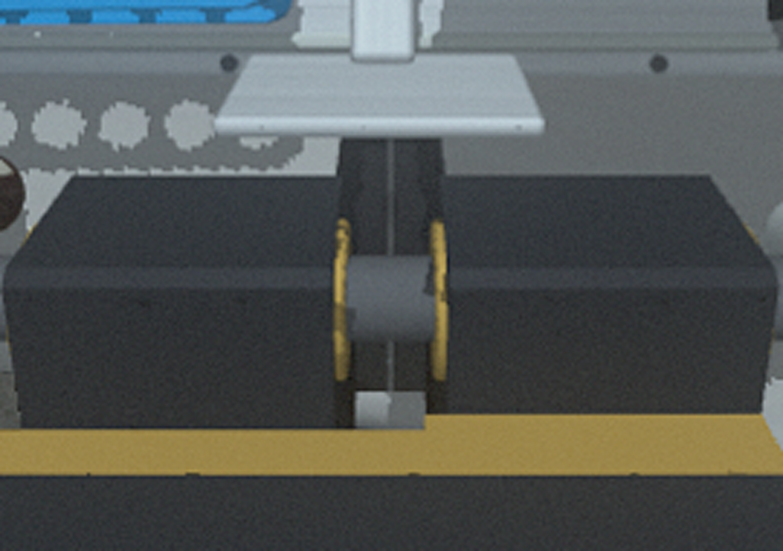

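Run:
```python
from h import *
o=env.get_obs();r=R.from_quat(o['eef_rot'])
im=grab('top','t10');crop(im,270,200,370,290,7,'t10c')
for x,z in((-.0065,.025),(0,.009),(.0095,-.011),(.0095,.025)):
    p=proj('top',[o['eef_pos']+r.apply([x,y,z]) for y in(0,)])[0];print(x,z,p.round(1),((p-[270,200])*7).round(0))
im=cv2.imread('pics/w10.png');crop(im,150,200,420,390,2.9,'w10c')
```

```text
-0.0065 0.025 [318.3 234.9] [338. 244.]
0 0.009 [318.8 233.4] [341. 234.]
0.0095 -0.011 [319.3 230.5] [345. 213.]
0.0095 0.025 [316.7 224.5] [327. 172.]
```

View pics/t10c.png

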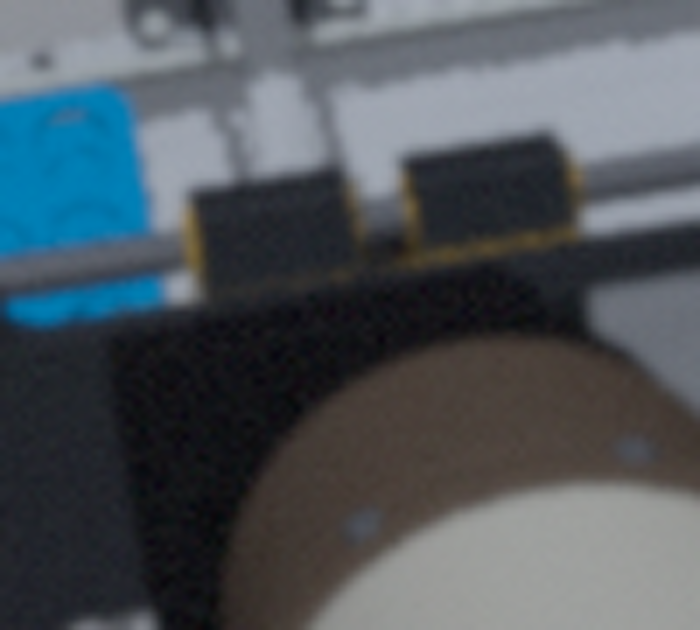

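View pics/w10c.png

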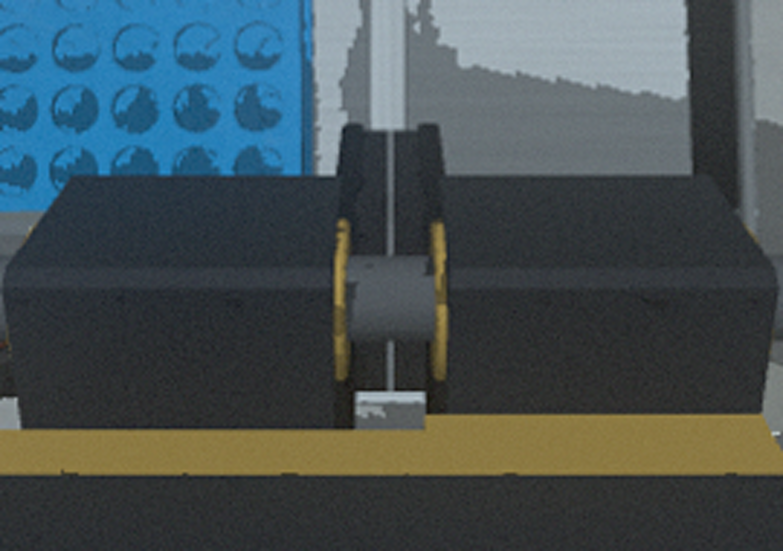

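The wrist view puts the front corner of the tip at tool x≈−6 mm, so the fingers are bevelled and the pushing face is nearly vertical at 22° tilt. That explains the slipping. The fix is to repeat the entry that worked, then increase the tilt as the arm rises so the tip stays under the lip.

```bash
cat >> h.py <<'E'
def corner(pt,al,x=-6): 
    a=np.radians(al);return np.array(pt)+25*np.array([np.sin(a),-np.cos(a)])+x*np.array([np.cos(a),np.sin(a)])
def path(th,al,u=118):
    q=136.3*np.array([-.766,-.643])+u*np.array([-.643,.766]);c,s=np.cos(th),np.sin(th)
    p=np.array([85+q[0]*c+q[1]*s,85-q[0]*s+q[1]*c]);return p-corner([0,0],al)
E
python3 - <<'E'
from h import *
for th,al in((.1,24),(.2,28),(.3,32),(.4,35),(.5,38),(.6,40),(.7,42),(.8,43),(.9,44),(1.,44),(1.1,44)): print(th,al,path(th,al).round())
row([-155,0,200],tool(22));row([-155,0,82],tool(22));row([-112,0,80],tool(22))
E
```

```text
0.1 24 [-99. 131.]
0.2 28 [-98. 148.]
0.3 32 [-95. 165.]
0.4 35 [-89. 182.]
0.5 38 [-83. 197.]
0.6 40 [-74. 212.]
0.7 42 [-63. 226.]
0.8 43 [-51. 239.]
0.9 44 [-38. 250.]
1.0 44 [-23. 260.]
1.1 44 [ -7. 269.]
[-141, -2, 2, -0.01, -0.002, -0.003]
[-186, -1, 111, -0.01, -0.002, -0.003]
[-147, -1, 130, -0.01, -0.002, -0.003]
```

Call:
{"method": "arm_command", "body": {"targets": [[[-40,0,0,0,0,0],[-80,0,0,0,0,0],[-120,0,0,0,0,0],[-141,0,2,0,0,0],[-150,0,25,0,0,0],[-161,0,52,0,0,0],[-173,0,82,0,0,0],[-186,-1,111,0,0,0],[-186,-1,111,0,0,0],[-166,-1,121,0,0,0],[-147,-1,130,0,0,0],[-147,-1,130,0,0,0]]]}}

```text
clock: 11.88
eef_pos: [0.4518, -0.0568, 0.0793]
eef_rot: [0.98, 0.068, 0.188, -0.019]
wrist_force: [-3.3, -1.4, 0.1]
finger_gap: 0.0006
```

Run:
```python
from h import *
st()
for p,a in(([-110,0,108],22),([-101,0,135],24),([-97,0,160],28),([-94,0,168],33),([-89,0,182],35)): row(p,tool(a))
```

```text
t 11.8833 track [-112.9   -0.6   79.3] zdir [ 0.371  0.011 -0.929] xdir [ 0.929 -0.004  0.371] F [-3.5  -0.92  0.1 ] q [ 0.25  0.11 -0.92  0.18 -0.17  1.28] gap 0.0006093901243238611
[13, -1, -26, -0.011, 0.004, -0.004]
[32, -1, -47, -0.011, 0.039, -0.005]
[45, -2, -69, -0.01, 0.109, -0.005]
[50, -2, -75, -0.01, 0.196, -0.005]
[60, -2, -87, -0.01, 0.231, -0.006]
```

Call:
{"method": "arm_command", "body": {"targets": [[[7,0,-13,0,0,0],[13,0,-26,0,0,0],[22,0,-37,0,0.02,0],[32,-1,-47,0,0.039,0],[39,-1,-58,0,0.075,0],[45,-1,-69,0,0.109,0],[48,-1,-72,0,0.155,0],[50,-1,-75,0,0.196,0],[50,-1,-75,0,0.196,0]]]}}

```text
clock: 12.63
eef_pos: [0.4682, -0.0563, 0.1699]
eef_rot: [0.957, 0.066, 0.281, -0.026]
wrist_force: [-1.7, -1.0, -0.2]
finger_gap: 0.0007
```

Run:
```python
from h import *
st()
im=grab('wrist','w11')
im=grab('scene','s11');crop(im,200,120,530,350,2.4,'s11c')
for th,al in((.4,35),(.5,38),(.6,40),(.7,42),(.8,43),(.9,44),(1.,44),(1.1,44)): p=path(th,al);row([p[0],0,p[1]],tool(al))
```

```text
t 12.6333 track [-96.6  -2.4 169.9] zdir [ 0.542  0.012 -0.84 ] xdir [ 0.84  -0.006  0.542] F [-1.82 -0.79 -0.19] q [ 0.24 -0.08 -0.92  0.28 -0.16  1.2 ] gap 0.0006676425438151953
[10, -2, -7, -0.013, 0.035, -0.007]
[24, -2, -16, -0.013, 0.087, -0.007]
[40, -2, -24, -0.013, 0.122, -0.007]
[56, -3, -29, -0.013, 0.157, -0.007]
[73, -3, -34, -0.013, 0.174, -0.008]
[90, -3, -36, -0.013, 0.192, -0.008]
[108, -3, -37, -0.013, 0.192, -0.008]
[126, -3, -35, -0.013, 0.192, -0.008]
```

View pics/w11.png

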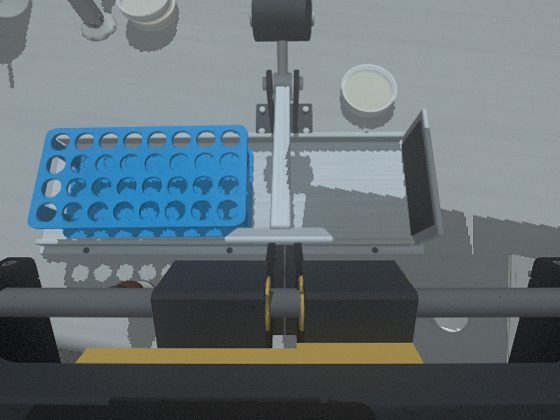

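View pics/s11c.png

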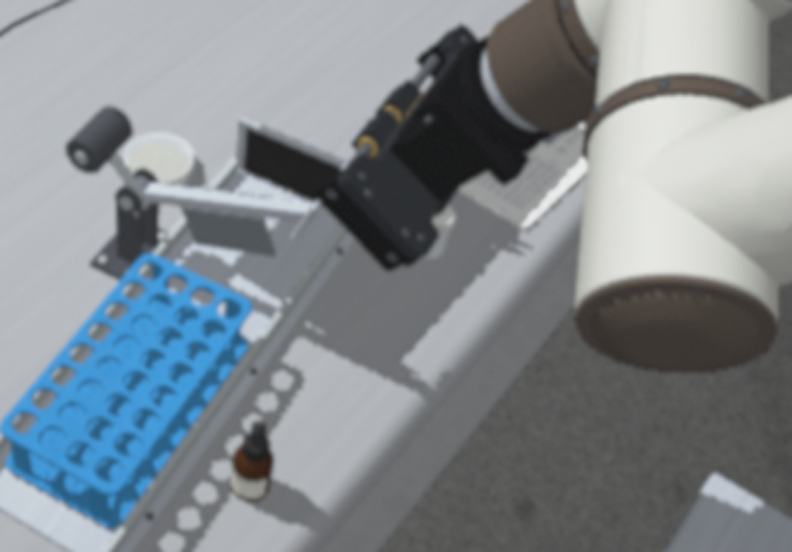

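Call:
{"method": "arm_command", "body": {"targets": [[[7,0,-4,0,0.015,0],[14,0,-8,0,0.035,0],[21,0,-12,0,0.06,0],[28,-1,-16,0,0.085,0],[36,-1,-20,0,0.105,0],[44,-1,-24,0,0.12,0],[44,-1,-24,0,0.12,0]]]}}

```text
clock: 13.32
eef_pos: [0.496, -0.0559, 0.2226]
eef_rot: [0.938, 0.066, 0.338, -0.036]
wrist_force: [0.2, 0.0, -1.2]
finger_gap: 0.0004
```

Run:
```python
from h import *
st()
im=grab('wrist','w12')
im=grab('scene','s12');crop(im,200,100,530,330,2.4,'s12c')
for th,al in((.6,40),(.7,41),(.8,41),(.9,41),(1.,41),(1.1,41)): p=path(th,al,116);row([p[0]+4,0,p[1]],tool(al))
```

```text
t 13.3167 track [-69.   -5.8 222.6] zdir [ 0.639  0.022 -0.769] xdir [ 0.769 -0.008  0.639] F [ 0.2   0.02 -1.22] q [ 0.23 -0.13 -0.85  0.22 -0.16  1.28] gap 0.0003729172512327915
[-6, -6, 9, -0.022, 0.009, -0.008]
[11, -6, 5, -0.022, 0.027, -0.008]
[29, -6, 2, -0.022, 0.027, -0.008]
[47, -6, 2, -0.022, 0.027, -0.008]
[65, -6, 3, -0.022, 0.027, -0.008]
[82, -6, 6, -0.022, 0.027, -0.008]
```

View pics/w12.png

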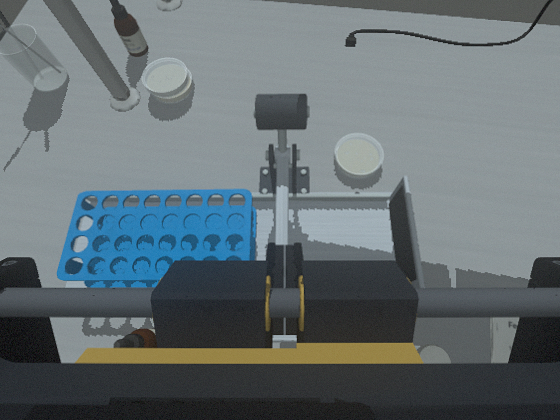

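View pics/s12c.png

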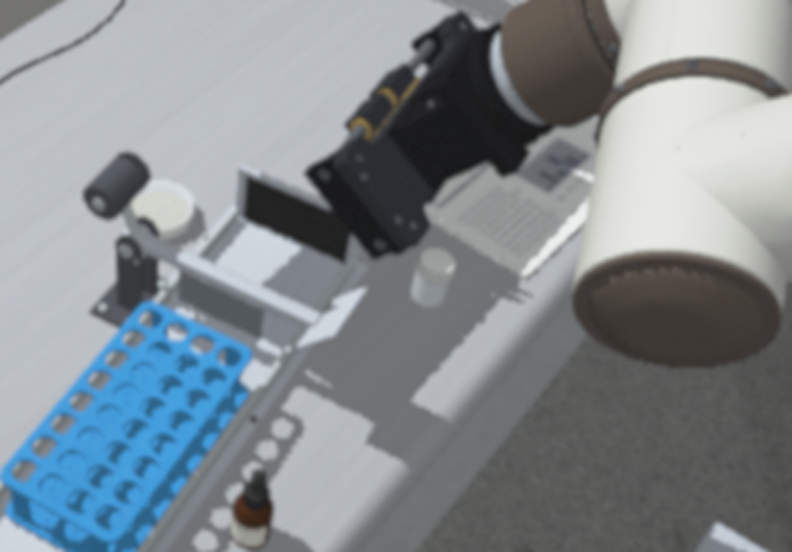

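Slipped off again. The arm rode its q5 limit and ended about 9 mm higher than I asked. I'll measure the gate angle in the earlier wrist pictures to calibrate the tip geometry.

```bash
python3 - <<'E'
from h import *
def P(th,q,y): c,s=np.cos(th),np.sin(th);return [85+q[0]*c+q[1]*s,y,85-q[0]*s+q[1]*c]
qs={'w9':([-97.8,-1.3,162.3],[.382,.01,-.924],[.924,-.002,.382]),'w11':([-96.6,-2.4,169.9],[.542,.012,-.84],[.84,-.006,.542]),'w8':([-110.4,-.9,107.7],[.379,.01,-.925],[.925,-.003,.379])}
for n,(p,z,x) in qs.items():
    z=np.array(z);x=np.array(x);y=np.cross(z,x);M=np.array([x,y,z])
    for th in(.0,.1,.2,.3,.4,.5):
        pts=[P(th,(-202.5+1.5*0,29.2),30),P(th,(-202.5,29.2),-30),P(th,(-173.5,-5.2),30),P(th,(-176,6),7),P(th,(-176,6),-7)]
        print(n,th,wproj([M@(np.array(q)-p)/1000 for q in pts]).round(0).astype(int).tolist())
E
python3 - <<'E'
import cv2,sys
sys.path.insert(0,'.')
im=cv2.imread('pics/w11.png');cv2.imwrite('pics/w11c.png',cv2.resize(im[205:265,200:360],None,fx=4.8,fy=4.8,interpolation=2))
E
```

```text
w9 0.0 [[242, 274], [324, 275], [249, 235], [275, 238], [292, 238]]
w9 0.1 [[238, 272], [327, 272], [246, 235], [274, 236], [293, 236]]
w9 0.2 [[234, 266], [331, 266], [243, 232], [273, 232], [293, 232]]
w9 0.3 [[228, 254], [335, 255], [240, 226], [272, 224], [293, 224]]
w9 0.4 [[222, 237], [340, 237], [236, 216], [271, 212], [294, 212]]
w9 0.5 [[215, 212], [346, 212], [232, 203], [269, 195], [294, 195]]
w11 0.0 [[242, 289], [323, 289], [249, 256], [274, 257], [291, 257]]
w11 0.1 [[238, 282], [325, 282], [246, 252], [273, 252], [291, 252]]
w11 0.2 [[233, 271], [328, 271], [243, 247], [272, 245], [291, 245]]
w11 0.3 [[229, 255], [332, 255], [240, 238], [271, 234], [292, 233]]
w11 0.4 [[223, 233], [335, 232], [237, 226], [270, 219], [292, 219]]
w11 0.5 [[218, 203], [339, 203], [233, 209], [269, 199], [292, 199]]
w8 0.0 [[230, 263], [335, 263], [240, 216], [272, 219], [294, 219]]
w8 0.1 [[223, 258], [341, 259], [236, 214], [271, 215], [294, 215]]
w8 0.2 [[215, 248], [348, 248], [231, 208], [269, 207], [295, 207]]
w8 0.3 [[204, 230], [356, 230], [225, 198], [267, 194], [296, 194]]
w8 0.4 [[191, 201], [367, 201], [219, 183], [265, 174], [297, 174]]
w8 0.5 [[175, 156], [380, 155], [211, 161], [263, 146], [298, 146]]
```

View pics/w11c.png

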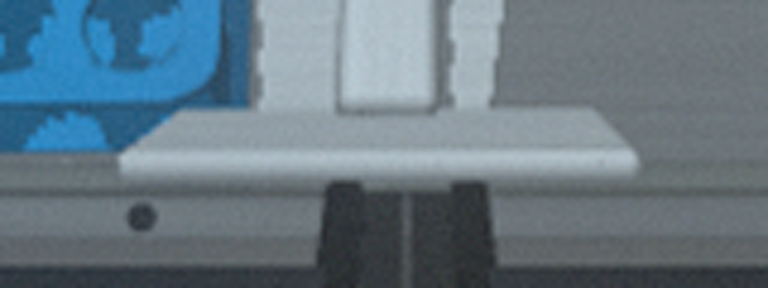

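Run:
```python
from h import *
p=np.array([-101.5,.3,200.9]);z=np.array([.419,.004,-.908]);x=np.array([.908,0,.419])
p2=np.array([-103.7,0,170.8]);z2=np.array([.385,.008,-.923]);x2=np.array([.923,0,.385])
for nm,p,z,x in(('t4',p,z,x),('t6',p2,z2,x2)):
  for a,b in((9.5,25),(9.5,-11),(-6,25),(-6,10)):
    print(nm,a,b,proj('top',tw(p+z*b+x*a))[0].round(1))
  im=cv2.imread(f'pics/{nm}.png');crop(im,290,260,360,310,10,nm+'d')
```

```text
t4 9.5 25 [322.3 277.1]
t4 9.5 -11 [325.  286.3]
t4 -6 25 [323.6 286.1]
t4 -6 10 [324.7 290. ]
t6 9.5 25 [322.  279.5]
t6 9.5 -11 [324.5 287.7]
t6 -6 25 [323.3 288.3]
t6 -6 10 [324.3 291.8]
```

View pics/t4d.png

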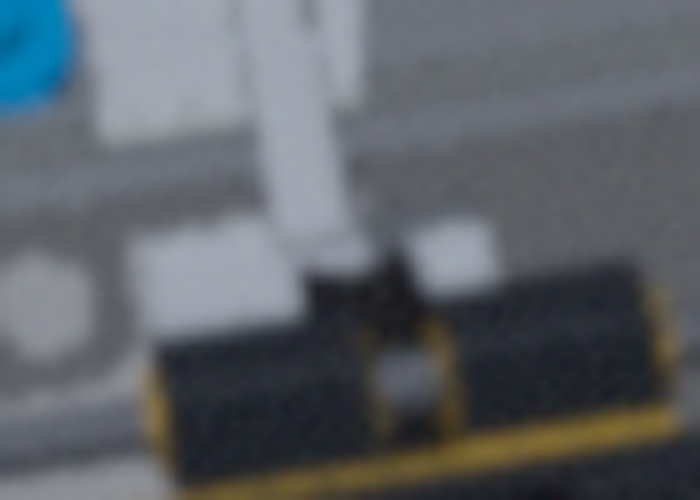

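View pics/t6d.png

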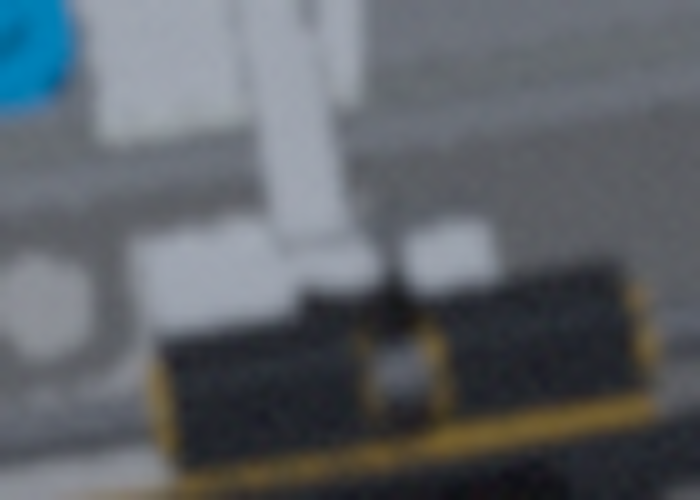

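The contact points from those pictures (θ≈0.09, 0.35 and 0.36) show the lip's edge riding on the finger at tool x≈+9.5 mm, z≈−10 mm. That is the last full-width part before the bevel. I'll re-plan with that as the pushing corner, so TCP goes about 18 mm deeper.

```bash
cat >> h.py <<'E'
def path2(th,al=20,u=128):
    a=np.radians(al);off=-11*np.array([np.sin(a),-np.cos(a)])+9.5*np.array([np.cos(a),np.sin(a)])
    q=136.3*np.array([-.766,-.643])+u*np.array([-.643,.766]);c,s=np.cos(th),np.sin(th)
    return np.array([85+q[0]*c+q[1]*s,85-q[0]*s+q[1]*c])-off
E
python3 - <<'E'
from h import *
st()
for th in(0,.1,.3,.5,.7,.9,1.1): print(th,path2(th).round())
for p in([-155,0,220],[-155,0,110],[-150,0,76],[-113,0,76]):row(p,tool(20))
E
```

```text
t 13.4167 track [-70.5  -5.9 220.6] zdir [ 0.635  0.022 -0.772] xdir [ 0.772 -0.008  0.635] F [-0.    0.33 -0.17] q [ 0.23 -0.13 -0.85  0.22 -0.16  1.28] gap 0.00038992231923932157
0 [-107.   82.]
0.1 [-105.  100.]
0.3 [-95. 137.]
0.5 [-79. 170.]
0.7 [-56. 200.]
0.9 [-28. 224.]
1.1 [  4. 243.]
[-66, -7, -53, -0.023, -0.34, -0.004]
[-136, -4, 32, -0.023, -0.34, -0.004]
[-153, -3, 61, -0.023, -0.34, -0.004]
[-125, -3, 85, -0.023, -0.34, -0.004]
```

Call:
{"method": "arm_command", "body": {"targets": [[[-33,-4,-26,0,-0.1,0],[-66,-7,-53,0,-0.2,0],[-66,-7,-53,-0.01,-0.34,0],[-90,-6,-24,-0.023,-0.34,-0.004],[-113,-5,4,-0.023,-0.34,-0.004],[-136,-4,32,-0.023,-0.34,-0.004],[-153,-3,61,-0.023,-0.34,-0.004],[-153,-3,61,-0.023,-0.34,-0.004],[-139,-3,73,-0.023,-0.34,-0.004],[-125,-3,85,-0.023,-0.34,-0.004],[-125,-3,85,-0.023,-0.34,-0.004]]]}}

```text
clock: 14.33
eef_pos: [0.4488, -0.0577, 0.074]
eef_rot: [0.983, 0.068, 0.168, -0.011]
wrist_force: [-5.2, -3.4, -0.7]
finger_gap: 0.0006
```

Run:
```python
from h import *
st()
row([-107,0,86],tool(20))
for th in(.1,.2,.3,.4,.5):
    p=path2(th);row([p[0],0,p[1]],tool(20))
```

```text
t 14.3333 track [-116.    -1.1   74. ] zdir [ 0.332 -0.002 -0.943] xdir [ 0.943 -0.003  0.332] F [-5.67 -2.68 -0.73] q [ 0.26  0.13 -0.91  0.2  -0.2   1.26] gap 0.0005675448857220014
[12, -1, -8, 0.002, 0.01, -0.003]
[19, -1, -21, 0.002, 0.01, -0.003]
[29, -1, -37, 0.002, 0.01, -0.003]
[40, -1, -52, 0.002, 0.01, -0.003]
[53, -1, -66, 0.002, 0.01, -0.003]
[67, -1, -78, 0.002, 0.01, -0.003]
```

Call:
{"method": "arm_command", "body": {"targets": [[[6,0,-10,0,0,0],[12,0,-19,0,0,0],[18,0,-25,0,0,0],[25,0,-31,0,0,0],[29,-1,-37,0,0,0],[35,-1,-45,0,0,0],[40,-1,-52,0,0,0],[40,-1,-52,0,0,0]]]}}

```text
clock: 15.0
eef_pos: [0.4713, -0.0531, 0.1404]
eef_rot: [0.983, 0.068, 0.172, -0.012]
wrist_force: [1.0, -0.0, 0.7]
finger_gap: 0.0003
```

Run:
```python
from h import *
st();im=grab('wrist','w13');print(path2(.3))
for th in(.4,.5,.6,.7,.8,.9,1,1.1):
    p=path2(th);row([p[0],0,p[1]],tool(20))
```

```text
t 15.0 track [-93.1   0.4 140.4] zdir [ 0.34 -0.   -0.94] xdir [ 0.94  -0.002  0.34 ] F [ 0.94 -0.16  0.74] q [ 0.26  0.04 -0.74  0.09 -0.45  1.37] gap 0.00034024986215783556
[-95.4600348  136.53299087]
[10, 0, -12, 0.0, 0.004, -0.003]
[24, 0, -24, 0.0, 0.004, -0.003]
[40, 0, -35, 0.0, 0.004, -0.003]
[56, 0, -44, 0.0, 0.004, -0.003]
[73, 0, -52, 0.0, 0.004, -0.003]
[91, 0, -58, 0.0, 0.004, -0.003]
[109, 0, -62, 0.0, 0.004, -0.003]
[128, 0, -64, 0.0, 0.004, -0.003]
```

View pics/w13.png

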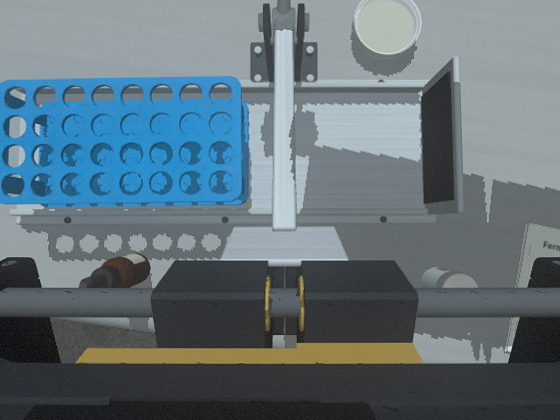

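The gate is at about 0.3 rad and the lip now lies well up the finger shaft (outer edge at row 261). Continuing with a check halfway.

Call:
{"method": "arm_command", "body": {"targets": [[[5,0,-6,0,0,0],[11,0,-12,0,0,0],[18,0,-18,0,0,0],[25,0,-23,0,0,0],[33,0,-28,0,0,0],[41,0,-33,0,0,0],[41,0,-33,0,0,0]]]}}

```text
clock: 15.63
eef_pos: [0.5005, -0.0489, 0.1866]
eef_rot: [0.982, 0.068, 0.174, -0.012]
wrist_force: [1.1, -0.1, -0.7]
finger_gap: 0.0002
```

Run:
```python
from h import *
st();im=grab('wrist','w14');im=grab('scene','s14');crop(im,200,100,530,330,2.4,'s14c')
for th in(.5,.6,.7,.8,.9,1,1.1):
    p=path2(th);row([p[0],0,p[1]],tool(20))
```

```text
t 15.6333 track [-63.5   0.5 186.6] zdir [ 0.344 -0.    -0.939] xdir [ 0.939 -0.002  0.344] F [ 1.08 -0.29 -0.69] q [ 0.25  0.03 -0.6   0.07 -0.59  1.41] gap 0.00022906819930513993
[-17, 0, 9, 0.0, 0.003, -0.003]
[-2, 0, -2, 0.0, 0.003, -0.003]
[14, 0, -11, 0.0, 0.003, -0.003]
[31, 0, -19, 0.0, 0.003, -0.003]
[49, 0, -25, 0.0, 0.003, -0.003]
[67, 0, -29, 0.0, 0.003, -0.003]
[86, 0, -31, 0.0, 0.003, -0.003]
```

View pics/w14.png

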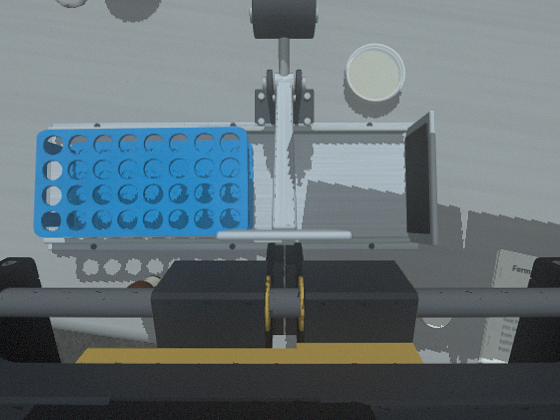

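View pics/s14c.png

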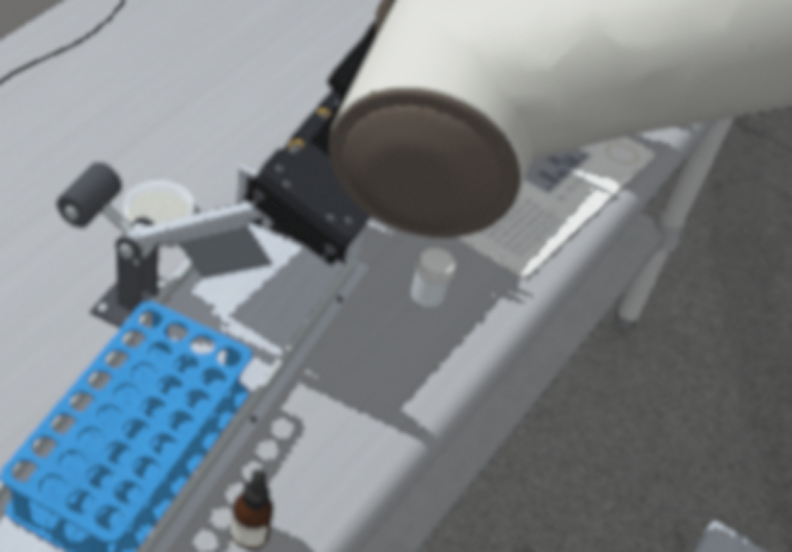

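The gate is at about 0.6 rad, just short of balance. I'll push on with a slight forward bias.

Call:
{"method": "arm_command", "body": {"targets": [[[9,0,-4,0,0,0],[18,0,-9,0,0,0],[27,0,-13,0,0,0],[36,0,-17,0,0,0],[46,0,-20,0,0,0],[55,0,-23,0,0,0],[64,0,-25,0,0,0],[73,0,-26,0,0,0],[82,0,-27,0,0,0],[91,0,-28,0,0,0],[91,0,-28,0,0,0],[91,0,-28,0,0,0]]]}}

```text
clock: 16.73
eef_pos: [0.5739, -0.0388, 0.2413]
eef_rot: [0.983, 0.067, 0.172, -0.012]
wrist_force: [0.0, -0.5, -1.2]
finger_gap: 0.0003
```

Run:
```python
from h import *
st();im=grab('wrist','w15');im=grab('scene','s15');crop(im,200,80,530,310,2.4,'s15c')
```

```text
t 16.7333 track [1.050e+01 2.000e-01 2.413e+02] zdir [ 0.339  0.    -0.941] xdir [ 0.941 -0.003  0.339] F [-0.03 -0.55 -1.21] q [ 0.23  0.11 -0.35  0.04 -0.77  1.45] gap 0.0002723234287760184
```

View pics/w15.png

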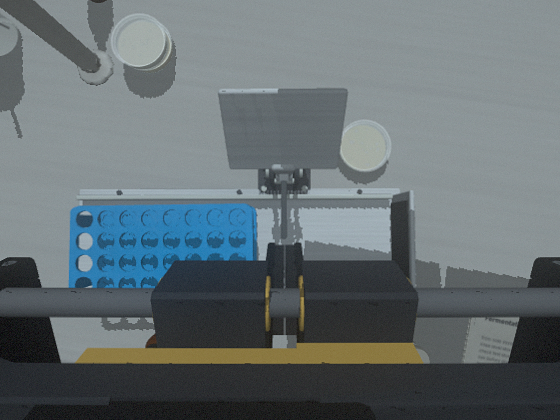

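View pics/s15c.png

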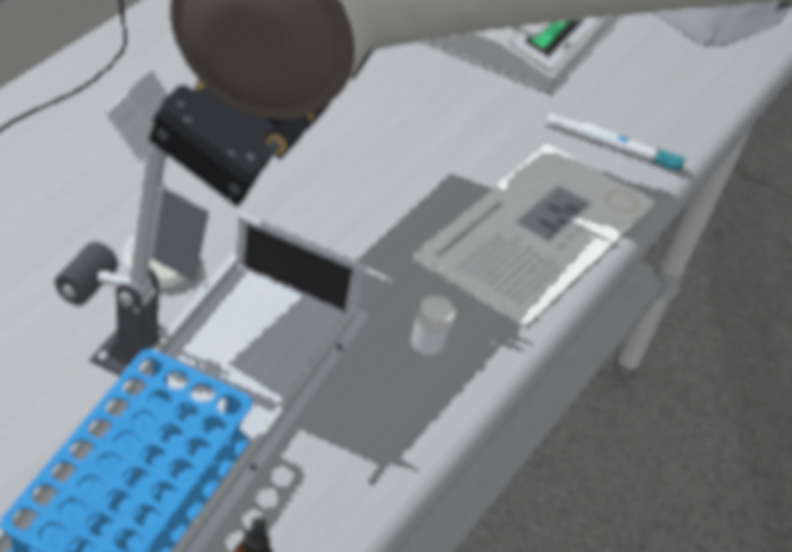

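The gate is fully raised: the arm is upright and the roller is behind. Next is the rack. First I'll check clearances (post, white bowl) and the rack's +y end.

Run:
```python
from h import *
print('post base',wt(plane('top',[(170,147)],0)).round(),'bowl',wt(plane('top',[(200,125)],.03)).round(),'mug',wt(plane('top',[(70,253)],.08)).round())
# post: second point via scene/top at higher
for z in(.1,.2,.3,.4): print(z,wt(plane('top',[(140,110)],z)).round(),wt(plane('scene',[(95,200)],z)).round(), wt(plane('scene',[(120,272)],0)).round())
im=cv2.imread('pics/top0.png');hsv=cv2.cvtColor(im,cv2.COLOR_BGR2HSV)
m=cv2.inRange(hsv,(95,150,60),(115,255,255));c=max(cv2.findContours(m,0,2)[0],key=cv2.contourArea)
P=wt(plane('top',c.reshape(-1,2).astype(float),.063));print('rack track extents',P.min(0).round(1),P.max(0).round(1))
row([-70,0,260],tool(20));row([-20,310,200],tool(0,90));row([-5,310,200],tool(0,90))
print(tool(0,90).apply([1,0,0]))
```

```text
post base [[237. 259.   0.]] bowl [[261. 185.  30.]] mug [[ 36. 457.  80.]]
0.1 [[285. 285. 100.]] [[344. 192. 100.]] [[245. 254.   0.]]
0.2 [[238. 255. 200.]] [[252. 248. 200.]] [[245. 254.   0.]]
0.3 [[192. 225. 300.]] [[160. 304. 300.]] [[245. 254.   0.]]
0.4 [[145. 195. 400.]] [[ 67. 360. 400.]] [[245. 254.   0.]]
rack track extents [-59.5  37.3  63. ] [ 51.  247.4  63. ]
[-69, 0, -45, -0.0, 0.004, -0.003]
[-43, -310, 29, 0.271, -0.272, -1.557]
[-29, -310, 34, 0.271, -0.272, -1.557]
[-0.13954311  0.990216    0.        ]
```

Call:
{"method": "arm_command", "body": {"targets": [[[-35,0,-25,0,0,0],[-69,0,-45,0,0,0],[-69,-40,-45,0,0,0],[-65,-80,-40,0,0,-0.1],[-60,-120,-35,0.03,-0.03,-0.25],[-57,-155,-28,0.06,-0.06,-0.4],[-54,-190,-20,0.1,-0.1,-0.55],[-51,-230,-10,0.13,-0.13,-0.7],[-48,-270,0,0.16,-0.16,-0.85],[-45,-300,10,0.19,-0.19,-1.0],[-43,-310,20,0.21,-0.21,-1.15],[-43,-310,29,0.24,-0.24,-1.3],[-43,-310,29,0.26,-0.26,-1.45],[-43,-310,29,0.271,-0.272,-1.557],[-43,-310,29,0.271,-0.272,-1.557],[-43,-310,29,0.271,-0.272,-1.557],[-43,-310,29,0.271,-0.272,-1.557],[-43,-310,29,0.271,-0.272,-1.557]]]}}

```text
clock: 18.33
eef_pos: [0.5001, 0.2639, 0.199]
eef_rot: [0.657, 0.754, -0.0, -0.0]
wrist_force: [-0.1, -0.3, 0.4]
finger_gap: 0.0007
```

Run:
```python
from h import *
st();im=grab('scene','s16');im=grab('top','t16')
row([-4,290,120],tool(0,90));row([-4,290,57],tool(0,90))
```

```text
t 18.3333 track [-20.3 310.3 199. ] zdir [-0.001 -0.    -1.   ] xdir [ 0.002  1.    -0.   ] F [-0.15 -0.27  0.36] q [ 0.77  0.29 -0.16 -0.   -1.12  2.51] gap 0.000655535012687663
[-20, 17, 79, -0.001, -0.0, -0.002]
[-20, 17, 142, -0.001, -0.0, -0.002]
```

View pics/s16.png

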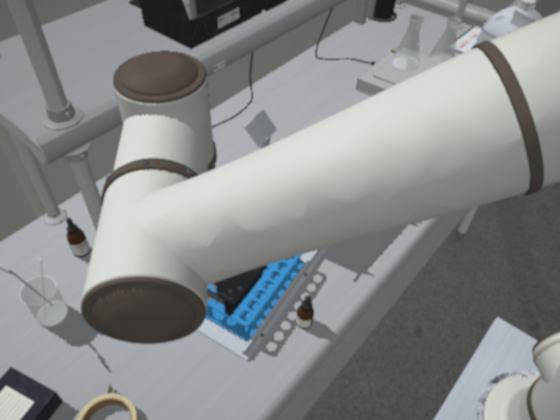

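View pics/t16.png

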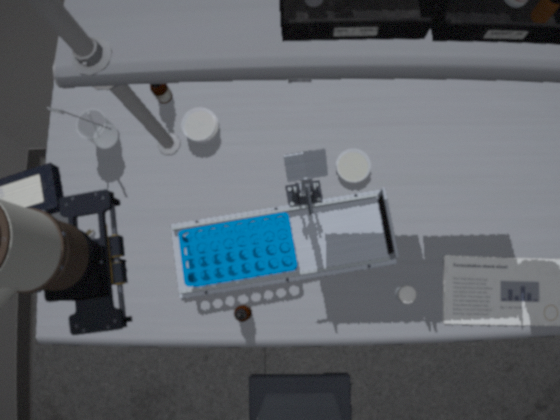

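The gate stays up on its own, with the lip at (306,163) in the top view and the rack untouched. I'll lower behind the rack's +y end.

Call:
{"method": "arm_command", "body": {"targets": [[[-10,9,40,0,0,0],[-20,17,79,0,0,0],[-20,17,110,0,0,0],[-20,17,142,0,0,0],[-20,17,142,0,0,0],[-20,17,142,0,0,0]]]}}

```text
clock: 18.93
eef_pos: [0.5187, 0.2453, 0.0566]
eef_rot: [0.657, 0.754, -0.002, -0.0]
wrist_force: [-0.1, 0.0, 0.8]
finger_gap: 0.0003
```

Run:
```python
from h import *
st();im=grab('top','t17');crop(im,60,170,320,350,3,'t17c')
row([-4,263,57],tool(0,90));row([-4,200,57],tool(0,90));row([-4,80,57],tool(0,90))
```

```text
t 18.9333 track [ -4.4 289.3  56.6] zdir [-0.003 -0.002 -1.   ] xdir [ 0.003  1.    -0.002] F [-0.08  0.02  0.79] q [ 0.72  0.46 -0.31 -0.   -0.81  2.55] gap 0.00031965596624866546
[-27, -1, 2, 0.001, -0.0, -0.002]
[-90, -1, 2, 0.001, -0.0, -0.002]
[-210, -1, 2, 0.001, -0.0, -0.002]
```

View pics/t17c.png

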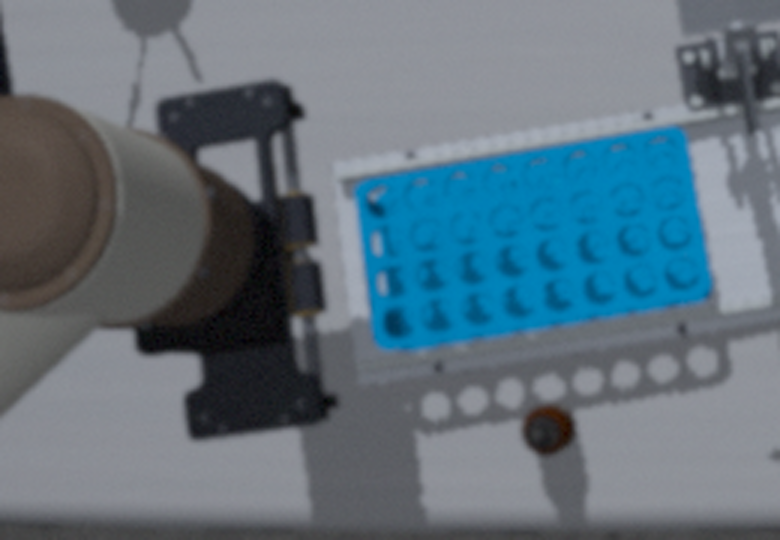

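Call:
{"method": "arm_command", "body": {"targets": [[[-12,0,0,0,0,0],[-22,0,0,0,0,0],[-28,0,0,0,0,0],[-34,0,0,0,0,0],[-40,0,0,0,0,0],[-46,0,0,0,0,0],[-53,0,0,0,0,0],[-60,0,0,0,0,0],[-67,0,0,0,0,0],[-74,0,0,0,0,0],[-81,0,0,0,0,0],[-88,0,0,0,0,0],[-95,0,0,0,0,0],[-100,0,0,0,0,0],[-100,0,0,0,0,0]]]}}

```text
clock: 20.23
eef_pos: [0.5339, 0.1464, 0.0585]
eef_rot: [0.657, 0.754, 0.0, 0.0]
wrist_force: [0.4, 0.4, -1.1]
finger_gap: 0.0004
```

Run:
```python
from h import *
st();im=grab('top','t18');crop(im,130,140,430,345,2.6,'t18c')
row([-4,84,57],tool(0,90));row([-4,80,57],tool(0,90))
hsv=cv2.cvtColor(im,cv2.COLOR_BGR2HSV)
m=cv2.inRange(hsv,(95,150,60),(115,255,255));c=max(cv2.findContours(m,0,2)[0],key=cv2.contourArea)
P=wt(plane('top',c.reshape(-1,2).astype(float),.063));print('rack track extents',P.min(0).round(1),P.max(0).round(1))
```

```text
t 20.2333 track [ -3.3 189.2  58.5] zdir [ 0.001  0.    -1.   ] xdir [0.003 1.    0.   ] F [ 0.46  0.36 -1.13] q [ 0.56  0.42 -0.36  0.   -0.78  2.72] gap 0.0004055596770275432
[-106, -1, 2, 0.001, -0.0, -0.003]
[-110, -1, 2, 0.001, -0.0, -0.003]
rack track extents [-58.5  37.1  63. ] [ 51.  171.3  63. ]
```

View pics/t18c.png

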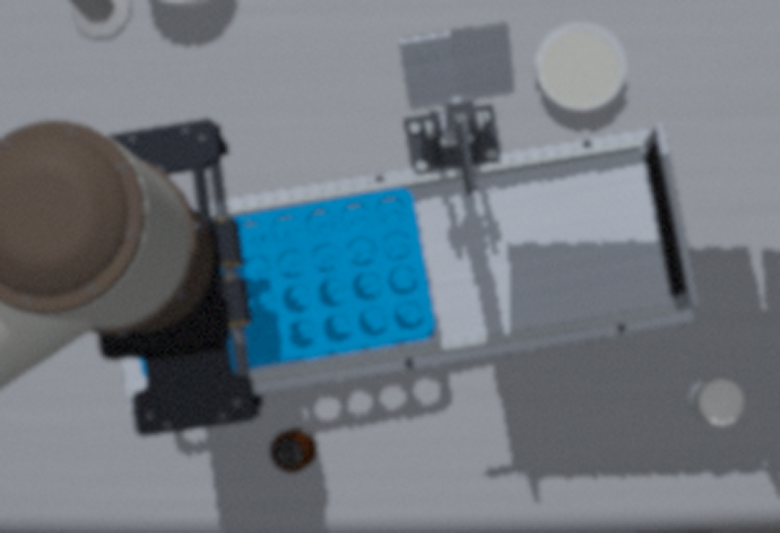

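The rack has not moved: its leading end is still at y=37 while the finger has passed over it with no force. So the finger effectively ends about 36 mm short of the stated tip, which matches the other reading of the wrist view. I'll back off and lower so the real tip sits near z≈47 mm.

Run:
```python
from h import *
row([3,189,90],tool(0,90));row([3,290,90],tool(0,90));row([3,290,36],tool(0,90))
```

```text
[-1, 6, -31, 0.001, -0.0, -0.003]
[100, 6, -31, 0.001, -0.0, -0.003]
[100, 6, 23, 0.001, -0.0, -0.003]
```

Call:
{"method": "arm_command", "body": {"targets": [[[0,3,-25,0,0,0],[20,6,-31,0,0,0],[50,6,-31,0,0,0],[80,6,-31,0,0,0],[100,6,-31,0,0,0],[100,6,-31,0,0,0],[100,6,0,0,0,0],[100,6,23,0,0,0],[100,6,23,0,0,0],[100,6,23,0,0,0]]]}}

```text
clock: 21.12
eef_pos: [0.5257, 0.2459, 0.0347]
eef_rot: [0.657, 0.754, -0.001, 0.0]
wrist_force: [0.1, 0.2, 0.0]
finger_gap: 0.0004
```

Run:
```python
from h import *
st();im=grab('scene','s19');im=grab('wrist','w19')
row([3,248,36],tool(0,90));row([3,80,36],tool(0,90))
```

```text
t 21.1167 track [  2.5 288.9  34.7] zdir [-0.002 -0.002 -1.   ] xdir [ 0.003  1.    -0.002] F [0.13 0.19 0.01] q [ 0.72  0.49 -0.32  0.   -0.77  2.56] gap 0.00037451392397205114
[-42, -1, 1, 0.003, -0.001, -0.003]
[-210, -1, 1, 0.003, -0.001, -0.003]
```

View pics/s19.png

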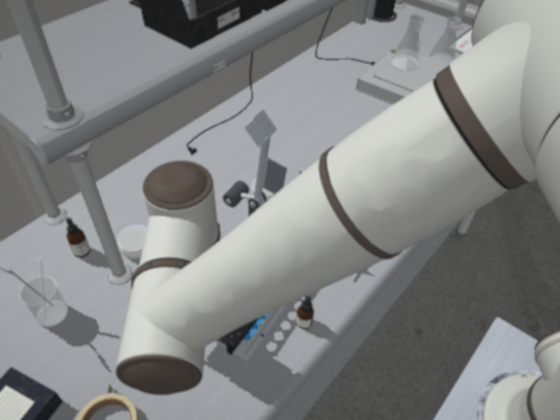

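View pics/w19.png

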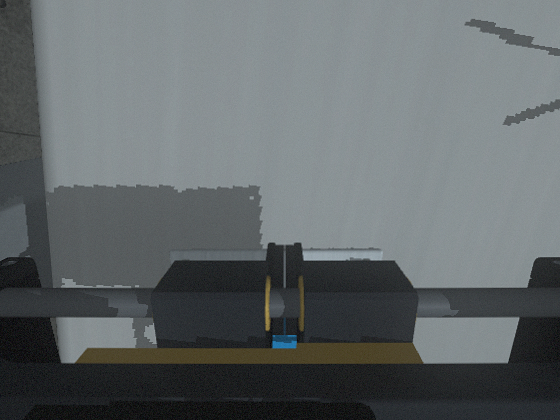

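Call:
{"method": "arm_command", "body": {"targets": [[[-10,0,0,0,0,0],[-18,0,0,0,0,0],[-25,0,0,0,0,0],[-31,0,0,0,0,0],[-37,0,0,0,0,0],[-43,0,0,0,0,0],[-49,0,0,0,0,0],[-55,0,0,0,0,0],[-60,0,0,0,0,0],[-60,0,0,0,0,0]]]}}

```text
clock: 22.05
eef_pos: [0.5356, 0.1867, 0.0369]
eef_rot: [0.657, 0.754, 0.001, 0.001]
wrist_force: [-0.0, 1.5, -0.7]
finger_gap: 0.0003
```

```bash
cat >> h.py <<'E'
def rack(f):
    im=grab('top',f);crop(im,130,140,430,345,2.6,f+'c')
    hsv=cv2.cvtColor(im,cv2.COLOR_BGR2HSV)
    m=cv2.inRange(hsv,(95,150,60),(115,255,255));c=max(cv2.findContours(m,0,2)[0],key=cv2.contourArea)
    P=wt(plane('top',c.reshape(-1,2).astype(float),.063));print('rack track extents',P.min(0).round(1),P.max(0).round(1))
E
python3 - <<'E'
from h import *
st();rack('t20')
E
```

```text
t 22.05 track [  4.  228.9  36.9] zdir [ 0.003  0.001 -1.   ] xdir [0.004 1.    0.001] F [ 0.19  1.48 -0.71] q [ 0.62  0.47 -0.35  0.   -0.75  2.66] gap 0.0003406357272129902
rack track extents [-59.4   6.5  63. ] [ 50.7 210.4  63. ]
```

View pics/t20c.png

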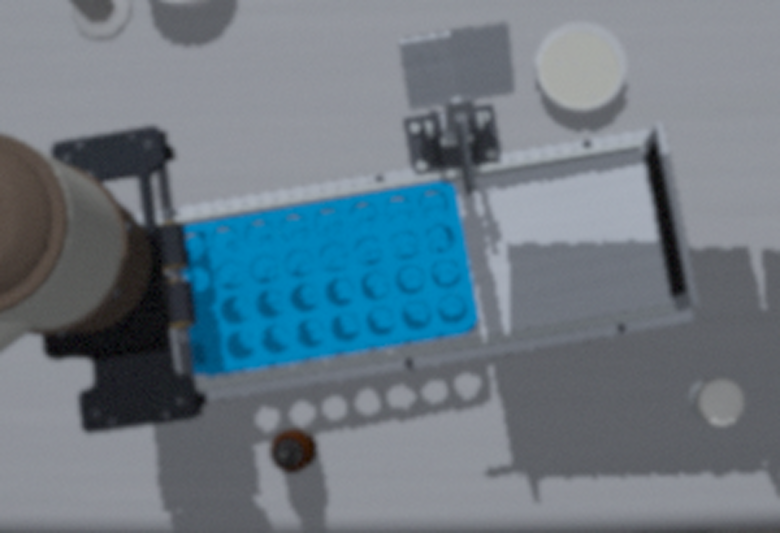

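The rack is moving squarely, its leading end now at y≈6.5 mm, with 1.5 N on the finger. Continue.

Call:
{"method": "arm_command", "body": {"targets": [[[-8,0,0,0,0,0],[-16,0,0,0,0,0],[-24,0,0,0,0,0],[-32,0,0,0,0,0],[-40,0,0,0,0,0],[-48,0,0,0,0,0],[-56,0,0,0,0,0],[-64,0,0,0,0,0],[-72,0,0,0,0,0],[-80,0,0,0,0,0],[-88,0,0,0,0,0],[-96,0,0,0,0,0],[-104,0,0,0,0,0],[-112,0,0,0,0,0],[-119,0,0,0,0,0],[-125,0,0,0,0,0],[-128,0,0,0,0,0],[-128,0,0,0,0,0]]]}}

```text
clock: 23.6
eef_pos: [0.5526, 0.0592, 0.0366]
eef_rot: [0.658, 0.753, 0.001, 0.0]
wrist_force: [-0.0, -0.3, -0.2]
finger_gap: 0.0007
```

Run:
```python
from h import *
st();rack('t21')
```

```text
t 23.6 track [  3.2 100.2  36.6] zdir [ 0.002  0.    -1.   ] xdir [0.004 1.    0.   ] F [-0.07 -0.25 -0.17] q [ 0.4   0.46 -0.38  0.   -0.73  2.88] gap 0.000678460459570829
rack track extents [ -60.1 -121.8   63. ] [50.4 71.1 63. ]
```

View pics/t21c.png

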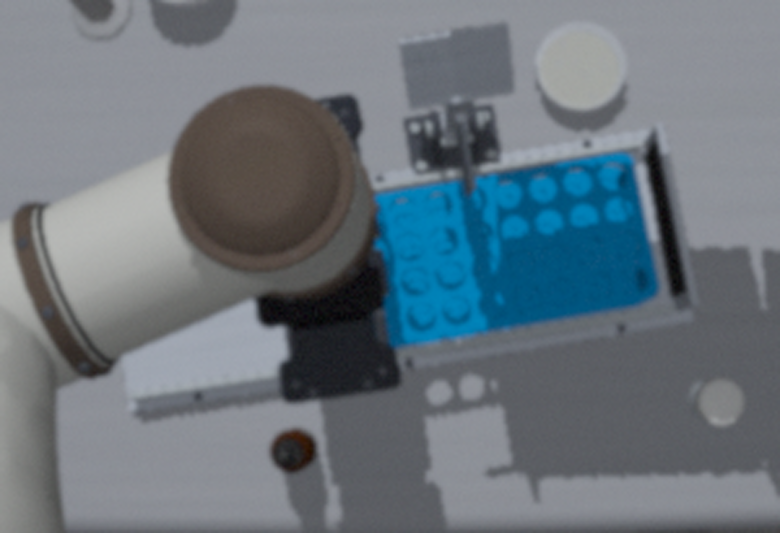

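Run:
```python
from h import *
c=[(130+375/2.6,140+210/2.6),(130+265/2.6,140+88/2.6)]
for z in(.2,.3,.4,.5): print(z,wt(plane('top',c,z)).round().tolist())
im=grab('scene','s21');im=grab('wrist','w21')
```

```text
0.2 [[15.0, 60.0, 200.0], [101.0, 115.0, 200.0]]
0.3 [[-1.0, 57.0, 300.0], [73.0, 104.0, 300.0]]
0.4 [[-18.0, 53.0, 400.0], [45.0, 93.0, 400.0]]
0.5 [[-34.0, 50.0, 500.0], [17.0, 82.0, 500.0]]
```

View pics/s21.png

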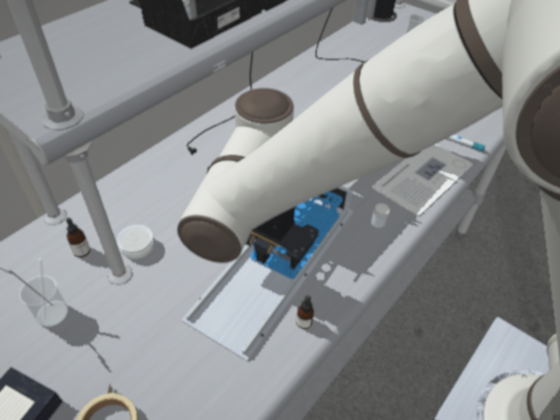

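Call:
{"method": "arm_command", "body": {"targets": [[[-4,0,0,0,0,0],[-8,0,0,0,0,0],[-11,0,0,0,0,0],[-13,0,0,0,0,0],[-15,0,0,0,0,0],[-17,0,0,0,0,0],[-18,0,0,0,0,0],[-19,0,0,0,0,0],[-20,0,0,0,0,0],[-20,0,0,0,0,0]]]}}

```text
clock: 24.58
eef_pos: [0.5565, 0.0418, 0.0369]
eef_rot: [0.657, 0.754, 0.003, 0.001]
wrist_force: [-0.1, 7.4, 0.1]
finger_gap: 0.0003
```

Run:
```python
from h import *
st();rack('t22')
```

```text
t 24.5833 track [ 4.6 82.4 36.9] zdir [ 0.005  0.002 -1.   ] xdir [0.003 1.    0.002] F [0.96 7.35 0.15] q [ 0.36  0.46 -0.37 -0.   -0.73  2.91] gap 0.00032500562588527553
rack track extents [ -59.2 -140.    63. ] [50.4 51.2 63. ]
```

View pics/t22c.png

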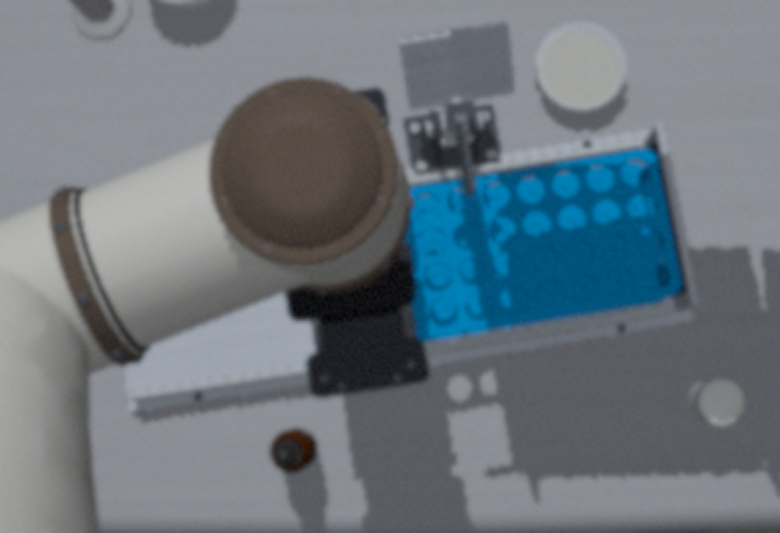

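The rack is home: leading end at y=−140.0 mm and force up to 7.4 N against the stop. I'll back straight off, raise and check.

Call:
{"method": "arm_command", "body": {"targets": [[[8,0,0,0,0,0],[20,0,0,0,0,0],[45,0,0,0,0,0],[75,0,0,0,0,0],[110,0,0,0,0,0],[140,0,-10,0,0,0],[170,0,-50,0,0,0],[200,0,-90,0,0,0],[220,0,-130,0,0,0],[230,0,-170,0,0,0],[230,0,-170,0,0,0],[230,0,-170,0,0,0],[230,0,-170,0,0,0]]]}}

```text
clock: 25.72
eef_pos: [0.5239, 0.2701, 0.2083]
eef_rot: [0.657, 0.754, 0.003, 0.001]
wrist_force: [-0.3, 0.3, -0.3]
finger_gap: 0.0002
```

Run:
```python
from h import *
st();rack('t23');im=grab('scene','s23')
```

```text
t 25.7167 track [  4.1 313.1 208.3] zdir [ 0.006  0.003 -1.   ] xdir [0.002 1.    0.003] F [-0.22  0.32 -0.27] q [ 0.75  0.32 -0.09  0.   -1.15  2.53] gap 0.00015541706861339484
rack track extents [ -59.2 -140.    63. ] [50.7 71.2 63. ]
```

View pics/t23c.png

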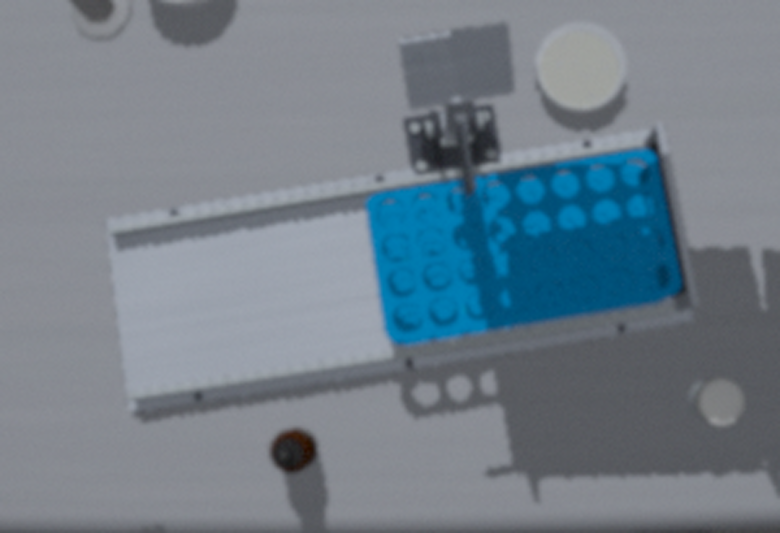

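View pics/s23.png

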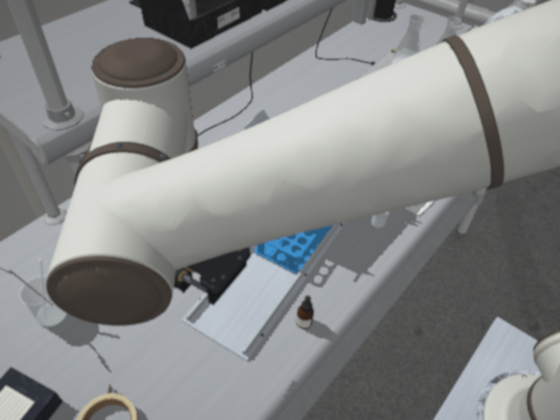

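Run:
```python
from h import *
env.hand_in();print(env.get_obs()['clock'])
```

```text
the job is handed in; nothing more can be done
the job is handed in; nothing more can be done
```

The gate is up and staying up by itself, and the rack is against the end stop. I handed the job in at about 26 s of the 58 s allowed.

**Gate:** I pushed it past its balance point with the closed fingers under the lip. It slipped off and fell shut on the early tries. The finger reaches about 36 mm less far than the stated tip, so I had to go in deeper under the lip. In every picture after that, it stayed up by itself.

**Rack:** The first push passed over the rack without touching it, for the same reason. I lowered the finger and pushed it along the lane, under the raised gate, until the force rose to 7.4 N at the stop.

**Last checks:**
- **Rack position:** it spans y = −140.0 to +71.2 mm in the track's frame, so its centre is at about −34.4 mm against the −34 mm wanted. It lies flat.
- **Bystanders:** the pot and the dropper bottle are within about half a pixel of where they started, and the dish looks unmoved.
- **Robot:** it ended clear of everything, with only sensor noise on the wrist. The largest wrist force I read between moves was about 8 N.

No check failed at the end. The only disagreement was the stated finger length against what the contact with the lip and rack showed.

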